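# Swap the grinder attachments into their own bored holders

## Task

The three grinder attachments stand in one another's plywood holders: swap them round so that each stands hub up, right down in the pocket that is bored for it - the big wire cup brush in the widest, the stone cup wheel in the middle one, the slim wire end brush in the narrowest. The empty round steel dish is free for setting one aside on the way; set each one down rather than dropping it, and do not shift the paste tin, the rivet jar or the spray can.

Things in the scene. Friction and masses are not known exactly. Their poses are not given: they have to be found in the camera images.
- cup_brush_mid (a point): The big wire cup brush: steel cup with a skirt of wire knots, 78 mm across, 62 mm tall in all; body 34 mm tall with a sloping shoulder. Loose, 0.25 to 0.45 kg. On top, to grip: a steel hex nut, 24 mm across flats, 28 mm tall (flats face the thing's +x and -x and every 60 degrees). Point: its centre, half-way up: 31 mm above its underside, 31 mm below the nut's top, 3 mm below the nut's foot. z up.
- stone_wheel_mid (a point): The stone cup wheel: a plain grey stone cylinder with a steel back, 56 mm across, 58 mm tall in all; body 30 mm tall. Loose, 0.2 to 0.37 kg. On top, to grip: a steel hex nut, 24 mm across flats, 28 mm tall (flats face the thing's +x and -x and every 60 degrees). Point: its centre, half-way up: 29 mm above its underside, 29 mm below the nut's top, 1 mm below the nut's foot. z up.
- end_brush_mid (a point): The slim wire end brush: a tuft of wires 34 mm across at the bottom in a 31 mm steel ferrule, 68 mm tall in all; body 40 mm tall. Loose, 0.11 to 0.2 kg. On top, to grip: a steel hex nut, 24 mm across flats, 28 mm tall (flats face the thing's +x and -x and every 60 degrees). Point: its centre, half-way up: 34 mm above its underside, 34 mm below the nut's top, 6 mm below the nut's foot. z up.
- holder_wide: A fixed square plywood block, 130 mm a side, 20 mm thick, with a round pocket in its top, 98 mm across, 10 mm deep (floor 10 mm above the bench): home of the big wire cup brush. Origin: centre of its underside, under the pocket's centre; x, y along its sides, z up. At the start the slim wire end brush stands down in this pocket, off centre.
- holder_middle: A fixed square plywood block, 106 mm a side, 20 mm thick, with a round pocket in its top, 74 mm across, 10 mm deep (floor 10 mm above the bench): home of the stone cup wheel. Origin: centre of its underside, under the pocket's centre; x, y along its sides, z up. At the start the big wire cup brush stands on top of the block, over the pocket too small for it.
- holder_narrow: A fixed square plywood block, 82 mm a side, 20 mm thick, with a round pocket in its top, 50 mm across, 10 mm deep (floor 10 mm above the bench): home of the slim wire end brush. Origin: centre of its underside, under the pocket's centre; x, y along its sides, z up. At the start the stone cup wheel stands on top of the block, over the pocket too small for it.
- dish: The empty round steel parts dish, fixed to the bench by its magnet: 128 mm across the rim, 14 mm tall, flat inside floor 104 mm across and 3 mm above the bench. A free spot for setting one attachment aside. Origin: centre of its underside, z up.
- paste_tin: Bystander, not to be shifted: a low round tin with a brass lid, 63 mm across, 32 mm tall. Origin: centre of its underside.
- rivet_jar: Bystander, not to be shifted: a clear jar of copper rivets with a dark lid, 64 mm across, 76 mm tall. Origin: centre of its underside.
- spray_can: Bystander, not to be shifted: a blue and white spray can, 65 mm across, 190 mm tall. Origin: centre of its underside.
Mind the look-alikes: they are no part of the job. Leave any blue, red or yellow look-alike of the part that bears cup_brush_mid alone.

How it is judged:
At the end, for the whole second after the job is handed in: Each attachment is upright (within 0.12 rad) and at rest in its own pocket - big wire cup brush in the widest, stone cup wheel in the middle one, slim wire end brush in the narrowest - within 13 mm of the pocket's centre and standing on its floor (no more than 4 mm above it), released (horizontal distance between cup_brush_mid and holder_wide below 0.013 m and z of cup_brush_mid in the frame of holder_wide below 0.045 m and angle between each of cup_brush_mid, stone_wheel_mid, end_brush_mid's own z axis and vertical below 0.12 rad and linear speed of each of cup_brush, stone_wheel, end_brush below 0.02 m/s and horizontal distance between stone_wheel_mid and holder_middle below 0.013 m and z of stone_wheel_mid in the frame of holder_middle below 0.043 m and horizontal distance between end_brush_mid and holder_narrow below 0.013 m and z of end_brush_mid in the frame of holder_narrow below 0.048 m); the robot touches nothing.
It fails at once if an attachment is dropped (falls out of the gripper faster than 0.8 m/s, a fall of about 35 mm) ((linear speed of cup_brush above 0.8 m/s and not (contact force between the fingers and cup_brush above 0.05 N)) or (linear speed of stone_wheel above 0.8 m/s and not (contact force between the fingers and stone_wheel above 0.05 N)) or (linear speed of end_brush above 0.8 m/s and not (contact force between the fingers and end_brush above 0.05 N))).
It fails at once if the paste tin, the rivet jar or the spray can is shifted by more than 20 mm (distance of any of paste_tin, rivet_jar, spray_can from where it was at the start of the episode above 0.02 m).
It also fails if it takes over 109 s, if anything falls off the work surface, if the arm or the gripper's body presses on something with over 40 N, if the wrist force passes 120 N, or if a joint passes its speed limit or range.

## Robot

A 6-joint arm with a two-finger parallel gripper is mounted at the origin on the work surface. World frame = base frame: x ahead of the robot, y to its left, z up, the work surface at z = 0. Lengths are in m, angles in rad, forces in N, time in s.
With the tool pointing down it reaches from about 0.35 to 0.975 m from the base axis. Payload 4.9 kg.
Tool frame: the origin (TCP) lies on the centre line of the jaws, within the pads' length; the fingertips stand arm.tip_extent ahead of it and the grasp point (between the pads) lies 2 mm behind it (arm.tip_extent is the distance from the TCP to the fingertips, in m); z points along the fingers, y is the direction in which the jaws open and shut (so a half turn about z gives the same grasp; the last joint's range is limited). The gripper opens to 85 mm and grips with 20 to 120 N. Pads are 22 mm wide; open, the fingers measure 114 mm over their backs; the gripper's body (76 mm by 85 mm) begins 54 mm behind the grasp point. The pads swing forward as they close: fully open they stand 13 mm farther back than shut.
Start: joints at [1.004, 0.053, 1.613, -0, 1.476, -0.119], TCP at [0.271, 0.563, 0.248] pointing down, gripper open.
Joint ranges: [-3.01, 3.01], [-1.01, 2.22], [0.06, 2.58], [-1.02, 4.17], [0.09, 2.62], [-3.14, 3.14]. Speed limits (rad/s): [2.57, 2.57, 3.14, 3.14, 3.14, 3.14].

## Interface

Orientations are given as a unit quaternion [x, y, z, w].
In Python, from workcell import sensors, viewer, arm, nets gives the robot as it stands. The module is installed in compiled form; this text tells all that it offers.
- The arm moves only by the tool carry_out, never from a script. Its argument "plan" is a list of rows, each a list of 3 entries, a list of its own where there are three numbers: the shift along the tool's x, y, z in m, then the turn, a rotation vector about the tool's x, y, z in degrees, then the closure in counts, from 0 (fully open) to 255 (shut). A call has 1 to 5 rows; each row is the pose to reach, as a shift and turn from the pose commanded when the call began, along the tool's axes at that moment; what a row does not reach only later rows make up. A row lasts 1/8 s, in which the tool goes at most 62.5 mm and 10.7 degrees, less where a joint would pass 70% of its speed; a pose out of reach is approached as far as the arm can. A call with a gripper value outside its range is refused whole. The fingers move at their own pace and stop on an object; "newtons" is the grip in N (left out, the last holds). Time passes only in rows, so rows that repeat a pose let the fingers close. It gives the time, the measured TCP pose, the force and the opening at its end, in the units of the state.
- sensors.sense(): the state, without advancing time (a new reading comes with each control period).
- viewer.capture(name): name is "side" or "top" or "wrist"; returns a dict with "image" (384x512x3 uint8, red, green, blue), "fx", "fy", "cx", "cy" (pixels), "xyz" and "orientation" of the camera in the world. Camera axes: x right, y down, z forward; pixel columns grow to the right and rows downward; lengths in m; the calibration is good to about 2 mm. A picture is of the moment at which its call begins. There is no depth.
- arm.finish_job(): hands the job in, once; it reports no verdict.
Trained networks look in the newest picture that a camera, given by its name, has taken for a name from the list of things; names that differ only in an ending like _2 or _b are one class to them, and where a whole thing is asked for, a point or a joint stands for the part that bears it (a point fixed in the world has none). Each returns a list of dicts, best first, with "score" (0 to 1); they miss things now and then, are a little off and sometimes report something else, mostly with a low value. They report only what shows in the picture. A call takes as long as a camera call. They do not tell look-alikes from the thing itself.
- nets.spot_in(name, camera): "centre" ([x, y, z] in m, in world coordinates, good to about 4 mm: the middle of the surface that is visible of it).
- nets.cut_out(name, camera): "pixels" (384x512 bool, what is visible of it).
- nets.landmark_of(name, camera): "centre" ([x, y, z] in m, in world coordinates, good to about 4 mm: a listed point, or the origin of a listed thing).
The state is a dict: "time": time; "qpos": joint angles; "dq": joint speeds; "tau": joint torques, N m; "eef_pos": TCP position; "eef_rot": TCP orientation; "wrist_force": force on the tool from outside, world axes, zero at the start; "wrist_torque": the same for the moment, N m; "finger_gap": finger opening in m.
Only numpy, scipy, OpenCV 4.12 (cv2) and the standard library are available. Lean on these libraries where they do the work, as an engineer would, in place of code of your own. Each camera call takes 0.05 s, during which the arm holds its last target.

## Working session

There is one attempt and no reset: what is moved stays moved. The work goes in short steps, Python scripts to look and compute and a tool call to move; the robot and the scene stay as the last step left them, time stands still between calls to the robot, and variables do not carry over. Pictures are saved under pics/ and viewed, and the job is handed in when it is done.

Besides the shell and the picture viewer there is one more tool, called after "Call:" by a JSON object that holds its "fn" and its "kwargs". carry_out: Moves the arm, as the interface text tells. Its arguments: {"type":"object","properties":{"plan":{"type":"array","items":{"type":"array"}},"newtons":{"type":"number"}},"required":["plan"]}

```bash
mkdir -p pics
python3 - <<'E'
from workcell import sensors, viewer, arm, nets
import cv2,numpy as np
s=sensors.sense(); print({k:np.round(v,3).tolist() for k,v in s.items()}, arm.tip_extent)
for c in ["side","top","wrist"]:
    d=viewer.capture(c); cv2.imwrite(f"pics/{c}0.png",d["image"][:,:,::-1]); print(c,d["fx"],d["cx"],d["cy"],np.round(d["xyz"],3),np.round(d["orientation"],3))
    if c!="wrist" or 1:
        for n in "cup_brush_mid stone_wheel_mid end_brush_mid holder_wide holder_middle holder_narrow dish paste_tin rivet_jar spray_can".split():
            print(c,n,[(np.round(r["centre"],3).tolist(),round(r["score"],2)) for r in nets.landmark_of(n,c)][:3])
print(sensors.sense()["time"])
E
```

```text
{'time': 0.0, 'qpos': [1.004, 0.053, 1.614, -0.0, 1.476, -0.119], 'dq': [0.001, 0.0, -0.0, -0.0, -0.0, 0.001], 'tau': [0.0, -39.37, -37.016, -0.0, 0.007, -0.0], 'eef_pos': [0.27, 0.563, 0.247], 'eef_rot': [0.222, 0.975, -0.001, -0.0], 'wrist_force': [0.841, -0.01, 0.373], 'wrist_torque': [-0.051, 0.002, 0.023], 'finger_gap': 0.085} 0.017
side 405.1099508631314 254.80950792401873 193.27441055369317 [-0.094 -0.876  0.729] [ 0.842 -0.27   0.135 -0.446]
side cup_brush_mid [([0.412, -0.479, 0.029], 0.77), ([0.418, -0.323, 0.052], 0.72), ([0.553, -0.268, 0.03], 0.72)]
side stone_wheel_mid [([0.595, -0.129, 0.046], 0.82)]
side end_brush_mid [([0.493, 0.063, 0.046], 0.62)]
side holder_wide [([0.487, 0.076, 0.0], 0.88)]
side holder_middle [([0.419, -0.324, -0.004], 0.83), ([0.486, 0.075, 0.001], 0.32)]
side holder_narrow [([0.598, -0.13, -0.004], 0.82), ([0.416, -0.319, 0.0], 0.25)]
side dish [([0.536, 0.313, -0.0], 0.57)]
side paste_tin [([0.408, -0.108, 0.001], 0.85)]
side rivet_jar [([0.683, 0.121, -0.002], 0.87), ([0.598, -0.13, -0.002], 0.4)]
side spray_can [([0.656, -0.364, 0.0], 0.81),
[... 375 characters left out ...]
, 0.045], 0.63)]
top holder_wide [([0.487, 0.07, -0.002], 0.62)]
top holder_middle [([0.419, -0.325, 0.001], 0.91)]
top holder_narrow [([0.594, -0.127, 0.001], 0.87)]
top dish [([0.532, 0.315, -0.003], 0.95)]
top paste_tin [([0.408, -0.109, 0.001], 0.91), ([0.495, 0.063, 0.046], 0.63)]
top rivet_jar [([0.683, 0.12, 0.004], 0.93)]
top spray_can [([0.656, -0.357, 0.001], 0.6)]
wrist 280.60042143431286 256.14062147876206 193.88056787741783 [0.204 0.596 0.374] [0.837 0.526 0.079 0.126]
wrist cup_brush_mid []
wrist stone_wheel_mid []
wrist end_brush_mid []
wrist holder_wide []
wrist holder_middle []
wrist holder_narrow []
wrist dish []
wrist paste_tin []
wrist rivet_jar []
wrist spray_can []
1.65
```

View pics/side0.png

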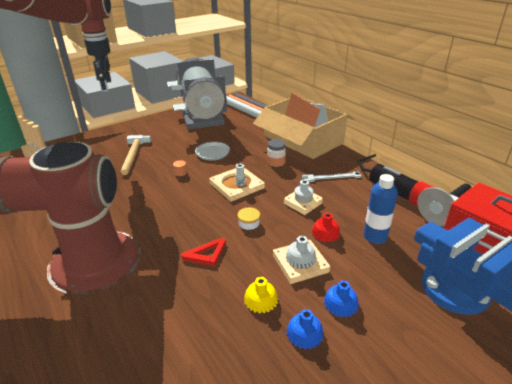

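View pics/top0.png

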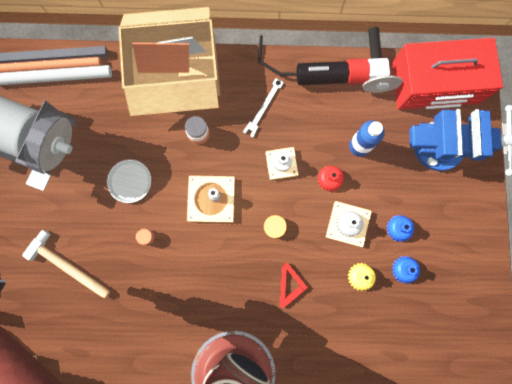

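```bash
cat > h.py <<'E'
from workcell import sensors, viewer, arm, nets
import cv2,numpy as np
from scipy.spatial.transform import Rotation as R
def to(x,y,z,yaw=None):
    """shift and turn (tool axes) to world target, yaw = world angle of tool y axis (deg), mod 180"""
    s=sensors.sense(); r=R.from_quat(s["eef_rot"]); d=r.inv().apply(np.array([x,y,z])-s["eef_pos"])
    M=r.as_matrix(); cur=np.degrees(np.arctan2(M[1,1],M[0,1]))
    print("t",round(float(s["time"]),2),"pos",np.round(s["eef_pos"],4),"toolz",np.round(M[:,2],4),"ytool yaw",round(cur,1),"q",np.round(s["qpos"],2),"gap",round(float(s["finger_gap"]),4))
    # corrective tilt to make tool z straight down
    if yaw is None: yaw=cur
    dy=(yaw-cur+90)%180-90; c=np.radians(cur+dy)
    T=np.array([[-np.sin(c)*-1,np.cos(c),0],[-np.cos(c),np.sin(c),0],[0,0,-1.]])
    # x = y cross z ; y=(cos,sin,0), z=(0,0,-1)
    yv=np.array([np.cos(c),np.sin(c),0]); zv=np.array([0,0,-1.]); xv=np.cross(yv,zv); T=np.stack([xv,yv,zv],1)
    rv=(r.inv()*R.from_matrix(T)).as_rotvec(degrees=True)
    print("shift mm",np.round(d*1000,1),"turn",np.round(rv,2))
def shot(c,name,box=None,k=1):
    d=viewer.capture(c); im=d["image"]
    if box: im=im[box[1]:box[3],box[0]:box[2]]
    if k!=1: im=cv2.resize(im,None,fx=k,fy=k,interpolation=cv2.INTER_CUBIC)
    cv2.imwrite(f"pics/{name}.png",im[:,:,::-1]); return d
def px2w(d,u,v,z):
    ray=R.from_quat(d["orientation"]).apply([(u-d["cx"])/d["fx"],(v-d["cy"])/d["fy"],1]); p=np.array(d["xyz"]); return p+ray*(z-p[2])/ray[2]
def w2px(d,P):
    q=R.from_quat(d["orientation"]).inv().apply(np.array(P)-d["xyz"]); return np.array([d["cx"]+d["fx"]*q[...,0]/q[...,2],d["cy"]+d["fy"]*q[...,1]/q[...,2]]).T
E
python3 - <<'E'
from h import *
to(0.495,0.064,0.20)
d=viewer.capture("wrist"); M=R.from_quat(d["orientation"]).as_matrix(); print(M.round(3)); print(px2w(d,256,194,0.05))
E
```

```text
t 1.65 pos [0.2706 0.5634 0.2483] toolz [ 1.e-04  1.e-04 -1.e+00] ytool yaw 64.3 q [ 1.    0.05  1.61 -0.    1.48 -0.12] gap 0.0854
shift mm [-418.5 -353.    48.3] turn [ 0.  0. -0.]
[[ 0.434  0.861  0.265]
 [ 0.901 -0.415 -0.128]
 [-0.     0.295 -0.956]]
[0.29358045 0.55228734 0.05      ]
```

View pics/wrist0.png

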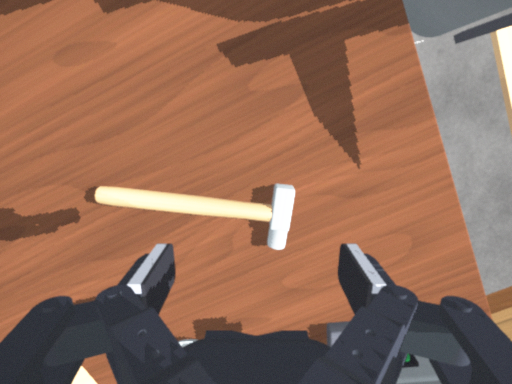

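Call:
{"fn": "carry_out", "kwargs": {"plan": [[[-0.045,-0.04,0],[0,0,0],0],[[-0.09,-0.08,0],[0,0,0],0],[[-0.135,-0.12,0],[0,0,0],0],[[-0.18,-0.16,0.01],[0,0,0],0],[[-0.22,-0.19,0.02],[0,0,0],0]], "newtons": 40}}

```text
time: 2.33
eef_pos: [0.3872, 0.295, 0.2285]
eef_rot: [0.222, 0.975, 0.0, 0.001]
wrist_force: [0.0, -0.1, 0.3]
finger_gap: 0.0857
```

Call:
{"fn": "carry_out", "kwargs": {"plan": [[[-0.045,-0.035,0.01],[0,0,0],0],[[-0.09,-0.075,0.02],[0,0,0],0],[[-0.135,-0.11,0.028],[0,0,0],0],[[-0.18,-0.15,0.028],[0,0,0],0],[[-0.198,-0.163,0.028],[0,0,0],0]]}}

```text
time: 2.95
eef_pos: [0.4953, 0.0614, 0.2004]
eef_rot: [0.224, 0.975, -0.0, 0.0]
wrist_force: [0.4, 0.8, 1.1]
finger_gap: 0.0851
```

Run:
```python
from h import *
to(0.495,0.064,0.20)
d=shot("wrist","w1")
for n in "end_brush_mid holder_wide".split():
    print(n,[(np.round(r["centre"],4).tolist(),round(r["score"],2)) for r in nets.landmark_of(n,"wrist")][:3])
```

```text
t 2.95 pos [0.4953 0.0614 0.2004] toolz [ 3.e-04 -4.e-04 -1.e+00] ytool yaw 64.1 q [-0.03 -0.22  1.95 -0.    1.41 -1.15] gap 0.0851
shift mm [1.5 2.2 0.4] turn [-0.01  0.03  0.  ]
end_brush_mid [([0.4956, 0.0663, 0.0429], 0.63)]
holder_wide [([0.4863, 0.0732, 0.0014], 0.7)]
```

View pics/w1.png

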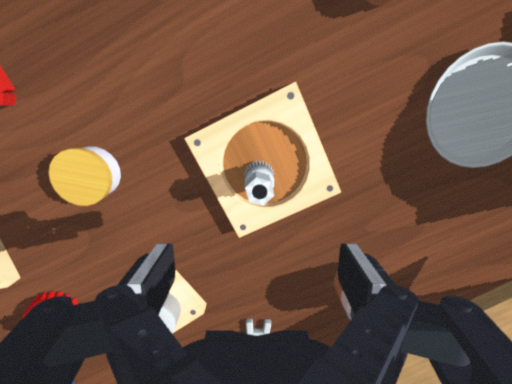

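Run:
```python
from h import *
d=shot("wrist","w2",(225,140,325,240),8)
c=[(185,138),(296,83),(341,190),(239,238)]
P=np.array([px2w(d,u,v,0.02) for u,v in c]); print(P.round(4),P.mean(0).round(4), np.linalg.norm(P-np.roll(P,1,0),axis=1))
print(px2w(d,259,190,0.078))
```

```text
[[0.4227 0.0135 0.02  ]
 [0.4241 0.1429 0.02  ]
 [0.5506 0.1438 0.02  ]
 [0.5536 0.0123 0.02  ]] [0.4877 0.0781 0.02  ] [0.13083654 0.12943266 0.12646669 0.13150002]
[0.49439309 0.06676407 0.078     ]
```

View pics/w2.png

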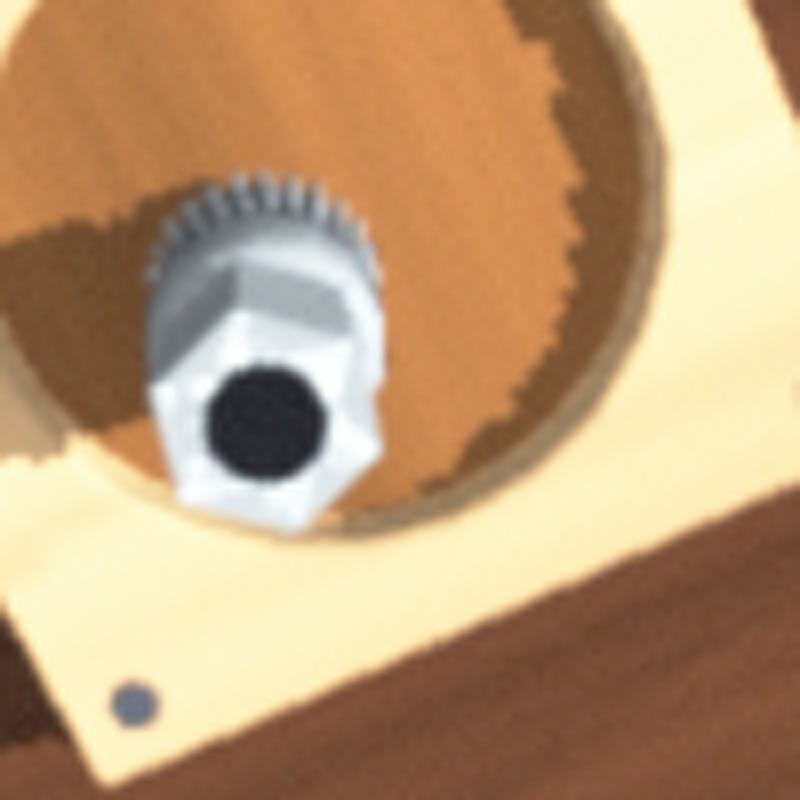

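```bash
cat >> h.py <<'E'
def hexfit(d,pts,off,k,z):
    P=np.array([px2w(d,off[0]+(u+.5)/k-.5,off[1]+(v+.5)/k-.5,z)[:2] for u,v in pts]); c=P.mean(0); q=P-c
    a=np.degrees(np.arctan2(q[:,1],q[:,0])); m=np.degrees(np.angle(np.exp(1j*np.radians(a*6)).mean()))/6
    print("hex centre",c.round(4),"radii mm",(np.linalg.norm(q,axis=1)*1e3).round(1),"corner angles",a.round(0),"flat normals at",[round(m+30+60*i,1) for i in (-2,-1,0,1)])
E
python3 - <<'E'
from h import *
d=viewer.capture("wrist")
hexfit(d,[(238,315),(350,345),(380,450),(298,530),(183,497),(150,390)],(225,140),8,0.078)
print(px2w(d,258.1,192.7,.078))
to(0.4945,0.065,.07)
E
```

```text
hex centre [0.4956 0.0657] radii mm [13.1 13.2 13.6 13.7 13.3 13.9] corner angles [ 169.  108.   50.  -10.  -73. -132.] flat normals at [np.float64(-101.3), np.float64(-41.3), np.float64(18.7), np.float64(78.7)]
[0.49599102 0.06573057 0.078     ]
t 3.2 pos [0.4943 0.0647 0.2003] toolz [-3.e-04  4.e-04 -1.e+00] ytool yaw 64.4 q [-0.02 -0.22  1.95  0.    1.41 -1.14] gap 0.0854
shift mm [-1.000e-01  3.000e-01  1.303e+02] turn [ 0.01 -0.02  0.  ]
```

Run:
```python
from h import *
to(0.4957,0.0657,.07,78.7)
```

```text
t 3.2 pos [0.4943 0.0647 0.2003] toolz [-3.e-04  4.e-04 -1.e+00] ytool yaw 64.4 q [-0.02 -0.22  1.95  0.    1.41 -1.14] gap 0.0854
shift mm [ -0.9   1.5 130.3] turn [  0.02  -0.02 -14.34]
```

Call:
{"fn": "carry_out", "kwargs": {"plan": [[[-0.001,0.0015,0.04],[0,0,-7],0],[[-0.001,0.0015,0.08],[0,0,-14.3],0],[[-0.001,0.0015,0.11],[0,0,-14.3],0],[[-0.001,0.0015,0.13],[0,0,-14.3],0],[[-0.001,0.0015,0.13],[0,0,-14.3],0]]}}

```text
time: 3.82
eef_pos: [0.4941, 0.0663, 0.0685]
eef_rot: [0.098, 0.995, -0.0, -0.002]
wrist_force: [0.4, -0.1, -0.3]
finger_gap: 0.0855
```

Run:
```python
from h import *
to(0.4957,0.0657,.07,78.7)
shot("wrist","w3")
```

```text
t 3.83 pos [0.4941 0.0663 0.0685] toolz [-4.3e-03  2.0e-04 -1.0e+00] ytool yaw 78.8 q [-0.02 -0.06  2.05  0.    1.16 -1.39] gap 0.0855
shift mm [-1.7 -0.3 -1.5] turn [-0.04 -0.24  0.06]
```

View pics/w3.png

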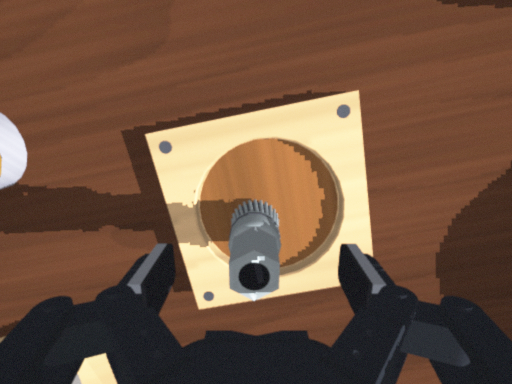

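Nut at (255,270), midway between the pads at (150,275)/(360,275). Close.

Call:
{"fn": "carry_out", "kwargs": {"plan": [[[0,0,0],[0,0,0],255],[[0,0,0],[0,0,0],255],[[0,0,0],[0,0,0],255],[[0,0,0],[0,0,0],255],[[0,0,0],[0,0,0],255]], "newtons": 50}}

```text
time: 4.5
eef_pos: [0.4967, 0.065, 0.0711]
eef_rot: [0.099, 0.995, 0.0, 0.001]
wrist_force: [-0.5, -0.2, 4.4]
finger_gap: 0.0232
```

Call:
{"fn": "carry_out", "kwargs": {"plan": [[[0,0,0],[0,0,0],255],[[0,0,-0.02],[0,0,0],255],[[0,0,-0.05],[0,0,0],255],[[0,0,-0.09],[0,0,0],255],[[0,0,-0.09],[0,0,0],255]]}}

```text
time: 5.12
eef_pos: [0.498, 0.0651, 0.1632]
eef_rot: [0.099, 0.995, 0.0, 0.003]
wrist_force: [0.4, 0.5, -1.8]
finger_gap: 0.023
```

Run:
```python
from h import *
to(0.533,0.314,.15)
d=shot("wrist","w4")
```

```text
t 5.12 pos [0.498  0.0651 0.1632] toolz [ 0.0062  0.     -1.    ] ytool yaw 78.6 q [-0.02 -0.18  1.98  0.    1.34 -1.39] gap 0.023
shift mm [ 14.8 250.9  13.5] turn [ 0.07  0.35 -0.  ]
```

View pics/w4.png

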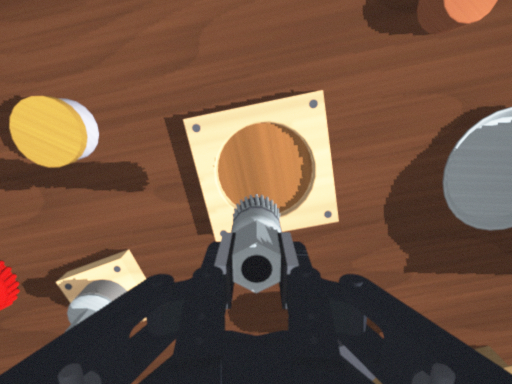

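Call:
{"fn": "carry_out", "kwargs": {"plan": [[[0.003,0.05,0],[0,0,0],255],[[0.006,0.1,0],[0,0,0],255],[[0.01,0.16,0],[0,0,0],255],[[0.013,0.21,0],[0,0,0],255],[[0.015,0.25,0],[0,0,0],255]]}}

```text
time: 5.8
eef_pos: [0.529, 0.3146, 0.1568]
eef_rot: [0.098, 0.995, -0.001, -0.002]
wrist_force: [-0.5, -0.7, -1.3]
finger_gap: 0.023
```

Run:
```python
from h import *
to(0.533,0.314,.066)
d=shot("wrist","w5")
to(0.533,0.314,.066)
```

```text
t 5.8 pos [0.529  0.3146 0.1568] toolz [-0.0046 -0.0019 -1.    ] ytool yaw 78.7 q [ 0.42  0.1   1.71  0.    1.33 -0.96] gap 0.023
shift mm [-4.4  0.5 90.8] turn [-0.16 -0.24 -0.  ]
t 5.85 pos [0.5292 0.3184 0.1571] toolz [-0.0036  0.0023 -1.    ] ytool yaw 78.8 q [ 0.42  0.11  1.71  0.    1.33 -0.96] gap 0.0228
shift mm [-4.9 -3.7 91.1] turn [ 0.09 -0.23  0.  ]
```

View pics/w5.png

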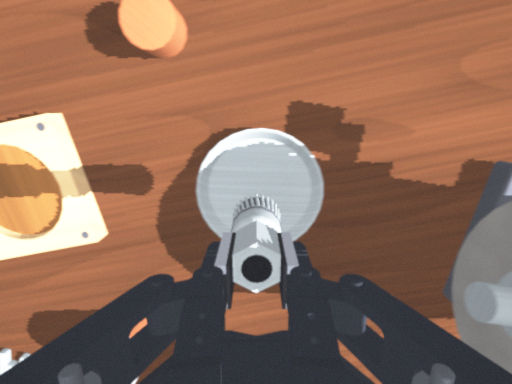

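Call:
{"fn": "carry_out", "kwargs": {"plan": [[[-0.003,-0.002,0.03],[0,0,0],255],[[-0.003,-0.002,0.06],[0,0,0],255],[[-0.003,-0.002,0.08],[0,0,0],255],[[-0.003,-0.002,0.085],[0,0,0],255],[[-0.003,-0.002,0.085],[0,0,0],255]]}}

```text
time: 6.48
eef_pos: [0.5332, 0.3105, 0.0752]
eef_rot: [0.099, 0.995, -0.0, -0.0]
wrist_force: [0.3, -0.5, -0.7]
finger_gap: 0.0229
```

Run:
```python
from h import *
d=viewer.capture("top")
to(0.533,0.314,.064)
d=shot("side","s5")
d=viewer.capture("top")
to(0.533,0.314,.064)
```

```text
t 6.53 pos [0.5338 0.3108 0.0762] toolz [ 1.3e-03  6.0e-04 -1.0e+00] ytool yaw 78.6 q [ 0.41  0.2   1.76 -0.    1.18 -0.97] gap 0.023
shift mm [ 1.4  3.  12.2] turn [ 0.05  0.07 -0.  ]
t 6.62 pos [0.5342 0.311  0.0769] toolz [ 0.0025  0.0011 -1.    ] ytool yaw 78.6 q [ 0.41  0.2   1.76 -0.    1.18 -0.97] gap 0.0231
shift mm [ 1.8  2.7 12.9] turn [ 0.09  0.13 -0.  ]
```

Call:
{"fn": "carry_out", "kwargs": {"plan": [[[0,0,0.007],[0,0,0],255],[[0,0,0.01],[0,0,0],255],[[0,0,0.012],[0,0,0],255],[[0,0,0.012],[0,0,0],255]]}}

```text
time: 7.12
eef_pos: [0.5332, 0.3106, 0.0641]
eef_rot: [0.099, 0.995, -0.0, -0.0]
wrist_force: [-2.4, -2.3, 5.3]
finger_gap: 0.0234
```

Run:
```python
from h import *
to(0.533,0.314,.064)
print(sensors.sense()["wrist_force"])
d=shot("side","s5",(150,100,280,220),5)
to(0.533,0.314,.064)
print(sensors.sense()["wrist_force"])
```

```text
t 7.12 pos [0.5332 0.3106 0.0641] toolz [-4.e-04 -4.e-04 -1.e+00] ytool yaw 78.6 q [ 0.41  0.21  1.76 -0.    1.17 -0.97] gap 0.0234
shift mm [0.9 3.3 0.1] turn [-0.03 -0.02 -0.  ]
[-2.35291718 -2.34060774  5.29071841]
t 7.17 pos [0.5332 0.3105 0.0641] toolz [-2.e-04 -4.e-04 -1.e+00] ytool yaw 78.6 q [ 0.41  0.21  1.76 -0.    1.17 -0.97] gap 0.0232
shift mm [0.9 3.3 0.1] turn [-0.02 -0.01 -0.  ]
[-3.1362818  -1.45849514  5.74050156]
```

View pics/s5.png

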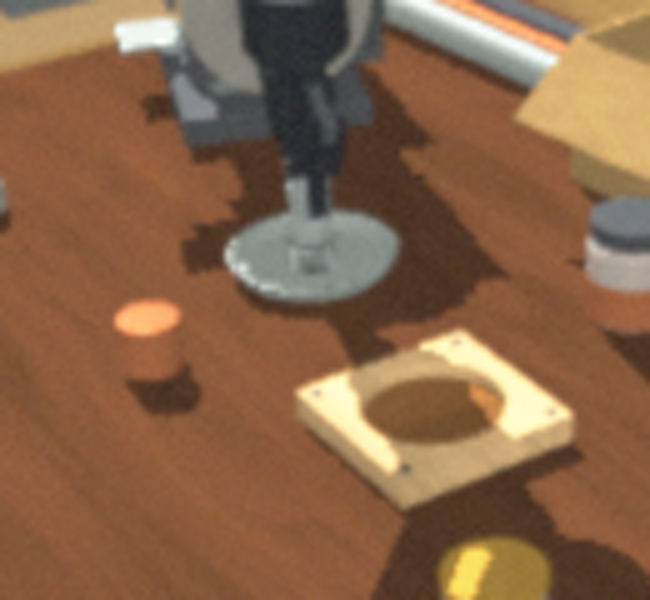

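Call:
{"fn": "carry_out", "kwargs": {"plan": [[[0,0,0],[0,0,0],150],[[0,0,0],[0,0,0],80],[[0,0,0],[0,0,0],0],[[0,0,-0.02],[0,0,0],0],[[0,0,-0.07],[0,0,0],0]]}}

```text
time: 7.8
eef_pos: [0.5314, 0.3098, 0.132]
eef_rot: [0.099, 0.995, -0.001, -0.002]
wrist_force: [0.2, -0.2, 0.9]
finger_gap: 0.0858
```

Run:
```python
from h import *
to(0.419,-0.324,.22)
d=shot("wrist","w6")
```

```text
t 7.8 pos [0.5314 0.3098 0.132 ] toolz [-0.0052 -0.0022 -1.    ] ytool yaw 78.6 q [ 0.41  0.13  1.73  0.    1.29 -0.97] gap 0.0858
shift mm [ -14.3 -643.8  -86. ] turn [-0.18 -0.27 -0.  ]
```

View pics/w6.png

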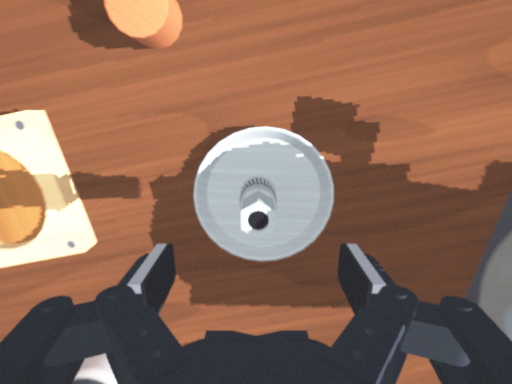

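Call:
{"fn": "carry_out", "kwargs": {"plan": [[[-0.001,-0.05,-0.025],[0,0,5],0],[[-0.002,-0.105,-0.05],[0,0,15],0],[[-0.004,-0.165,-0.075],[0,0,25],0],[[-0.005,-0.225,-0.088],[0,0,35],0],[[-0.006,-0.285,-0.088],[0,0,45],0]]}}

```text
time: 8.48
eef_pos: [0.4837, 0.0283, 0.225]
eef_rot: [0.474, 0.88, 0.001, 0.003]
wrist_force: [0.9, -0.4, 0.3]
finger_gap: 0.0855
```

Run:
```python
from h import *
to(0.419,-0.324,.21)
```

```text
t 8.47 pos [0.4837 0.0283 0.225 ] toolz [ 6.6e-03 -8.0e-04 -1.0e+00] ytool yaw 33.4 q [-0.1  -0.28  1.96 -0.    1.46 -0.68] gap 0.0855
shift mm [-258.6 -247.8   14.9] turn [ 0.29  0.24 -0.  ]
```

Call:
{"fn": "carry_out", "kwargs": {"plan": [[[-0.04,-0.038,0],[0,0,0],0],[[-0.084,-0.08,0],[0,0,0],0],[[-0.128,-0.122,0.005],[0,0,0],0],[[-0.172,-0.164,0.01],[0,0,0],0],[[-0.214,-0.205,0.015],[0,0,0],0]]}}

```text
time: 9.1
eef_pos: [0.4306, -0.264, 0.2082]
eef_rot: [0.472, 0.881, -0.0, 0.002]
wrist_force: [1.1, 0.6, 0.1]
finger_gap: 0.0853
```

Call:
{"fn": "carry_out", "kwargs": {"plan": [[[-0.03,-0.03,0],[0,0,0],0],[[-0.045,-0.043,0],[0,0,0],0],[[-0.045,-0.043,0],[0,0,0],0],[[-0.045,-0.043,0],[0,0,0],0]]}}

```text
time: 9.6
eef_pos: [0.4204, -0.3219, 0.2066]
eef_rot: [0.472, 0.882, 0.0, 0.0]
wrist_force: [0.9, 0.7, -0.5]
finger_gap: 0.0854
```

Run:
```python
from h import *
to(0.419,-0.324,.21)
d=shot("wrist","w7")
to(0.419,-0.324,.21)
for n in "cup_brush_mid holder_middle".split():
    print(n,[(np.round(r["centre"],4).tolist(),round(r["score"],2)) for r in nets.landmark_of(n,"wrist")][:4])
```

```text
t 9.6 pos [ 0.4204 -0.3219  0.2066] toolz [ 5.e-04  3.e-04 -1.e+00] ytool yaw 33.7 q [-0.79 -0.15  1.88  0.    1.41 -1.38] gap 0.0854
shift mm [-1.  -2.3 -3.4] turn [ 0.03  0.   -0.  ]
t 9.65 pos [ 0.4204 -0.3217  0.2065] toolz [ 3.e-04  2.e-04 -1.e+00] ytool yaw 33.7 q [-0.79 -0.15  1.88  0.    1.41 -1.38] gap 0.0855
shift mm [-1.1 -2.5 -3.5] turn [ 0.02 -0.    0.  ]
cup_brush_mid [([0.2751, -0.3623, 0.0302], 0.86), ([0.4239, -0.325, 0.0541], 0.84), ([0.4101, -0.4804, 0.0328], 0.77), ([0.2984, -0.4868, 0.0315], 0.61)]
holder_middle []
```

View pics/w7.png

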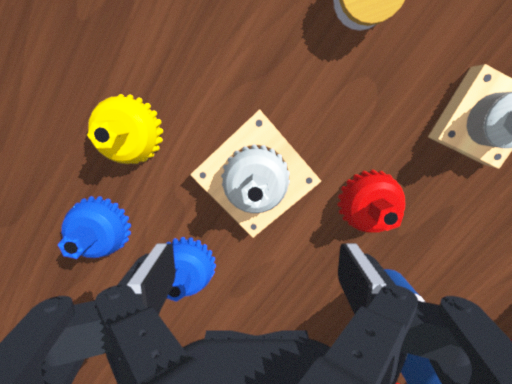

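Run:
```python
from h import *
d=shot("wrist","w8",(205,125,305,225),8)
P=np.array([px2w(d,u,v,0.02) for u,v in [(260,110),(321,181),(254,238),(191,175)]]); print(P.round(4),P.mean(0).round(4),np.linalg.norm(P-np.roll(P,1,0),axis=1)); print(px2w(d,256,194,.082))
```

```text
[[ 0.3843 -0.2593  0.02  ]
 [ 0.4861 -0.2852  0.02  ]
 [ 0.4619 -0.3878  0.02  ]
 [ 0.3584 -0.3619  0.02  ]] [ 0.4227 -0.3235  0.02  ] [0.10580231 0.10508734 0.10544742 0.1066876 ]
[ 0.42210363 -0.32362489  0.082     ]
```

View pics/w8.png

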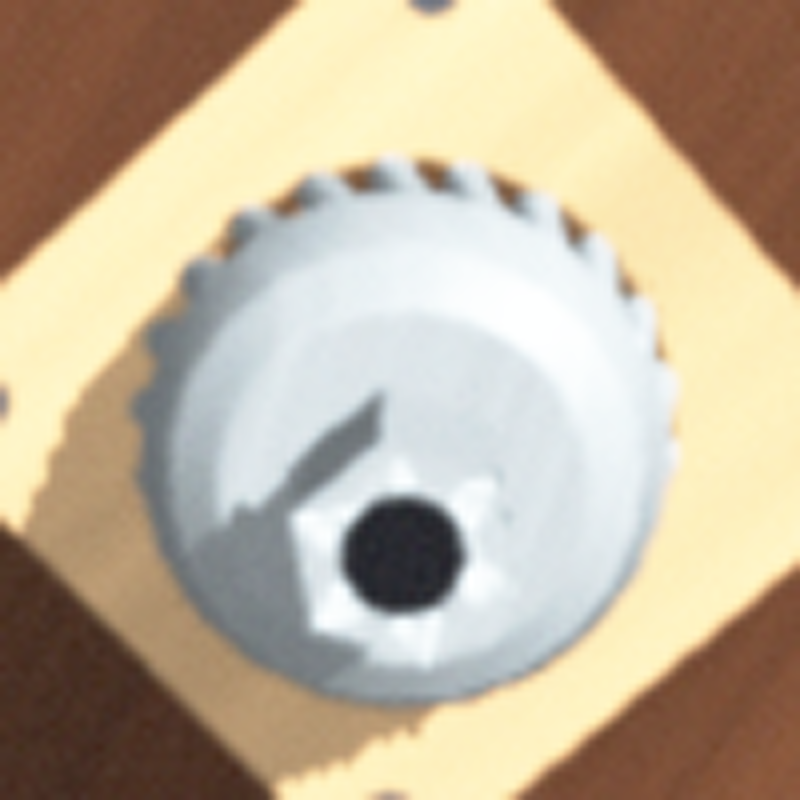

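Run:
```python
from h import *
d=viewer.capture("wrist")
hexfit(d,[(290,515),(313,632),(430,667),(510,585),(495,478),(378,439)],(205,125),8,0.082)
k=8
print(px2w(d,205+404.5/8-.5,125+553.5/8-.5,.082))
```

```text
hex centre [ 0.4211 -0.3241] radii mm [13.9 14.3 14.4 13.1 14.  14. ] corner angles [-166. -104.  -43.   17.   74.  135.] flat normals at [np.float64(-74.5), np.float64(-14.5), np.float64(45.5), np.float64(105.5)]
[ 0.42114682 -0.32400027  0.082     ]
```

Run:
```python
from h import *
to(0.4211,-0.324,.075,45.5)
```

```text
t 9.85 pos [ 0.4203 -0.3221  0.2064] toolz [ 1.e-04  0.e+00 -1.e+00] ytool yaw 33.7 q [-0.79 -0.15  1.88  0.    1.41 -1.38] gap 0.0857
shift mm [ -2.   -0.4 131.4] turn [  0.     0.   -11.77]
```

Call:
{"fn": "carry_out", "kwargs": {"plan": [[[-0.002,0,0.04],[0,0,-6],0],[[-0.002,0,0.08],[0,0,-11.8],0],[[-0.002,0,0.115],[0,0,-11.8],0],[[-0.002,0,0.131],[0,0,-11.8],0],[[-0.002,0,0.131],[0,0,-11.8],0]]}}

```text
time: 10.48
eef_pos: [0.4207, -0.324, 0.0745]
eef_rot: [0.379, 0.925, 0.0, -0.001]
wrist_force: [-0.4, -0.2, -0.2]
finger_gap: 0.0853
```

Run:
```python
from h import *
to(0.4211,-0.324,.075,45.5)
shot("wrist","w9")
to(0.4211,-0.324,.075,45.5)
```

```text
t 10.47 pos [ 0.4207 -0.324   0.0745] toolz [-0.0015  0.0015 -1.    ] ytool yaw 45.5 q [-0.8   0.01  1.97  0.    1.17 -1.59] gap 0.0853
shift mm [-0.3  0.3 -0.5] turn [ 0.   -0.12 -0.04]
t 10.53 pos [ 0.4215 -0.3248  0.0759] toolz [ 4.e-04 -4.e-04 -1.e+00] ytool yaw 45.5 q [-0.8   0.01  1.97  0.    1.17 -1.59] gap 0.0855
shift mm [0.8 0.3 0.9] turn [ 0.    0.03 -0.04]
```

View pics/w9.png

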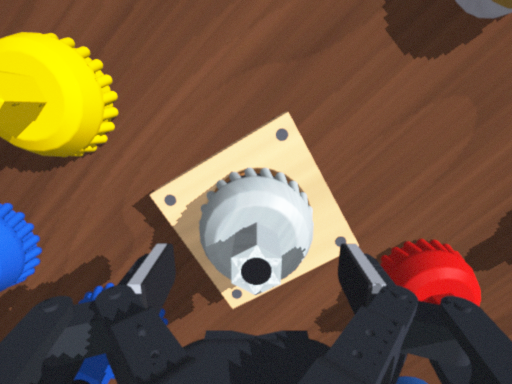

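Call:
{"fn": "carry_out", "kwargs": {"plan": [[[0,0,0],[0,0,0],255],[[0,0,0],[0,0,0],255],[[0,0,0],[0,0,0],255],[[0,0,0],[0,0,0],255],[[0,0,0],[0,0,0],255]], "newtons": 80}}

```text
time: 11.15
eef_pos: [0.4216, -0.3251, 0.0762]
eef_rot: [0.379, 0.925, -0.0, 0.001]
wrist_force: [-0.9, 1.4, 4.0]
finger_gap: 0.0225
```

Call:
{"fn": "carry_out", "kwargs": {"plan": [[[0,0,0],[0,0,0],255],[[0,0,-0.01],[0,0,0],255],[[0,0,-0.04],[0,0,0],255],[[0,0,-0.09],[0,0,0],255],[[0,0,-0.1],[0,0,0],255]]}}

```text
time: 11.78
eef_pos: [0.4223, -0.3259, 0.1787]
eef_rot: [0.379, 0.925, -0.001, 0.003]
wrist_force: [-0.1, -1.1, -2.7]
finger_gap: 0.0224
```

Run:
```python
from h import *
to(0.487,0.074,.18)
d=shot("wrist","w10")
to(0.487,0.074,.18)
```

```text
t 11.78 pos [ 0.4223 -0.3259  0.1787] toolz [ 0.0042 -0.0045 -1.    ] ytool yaw 45.4 q [-0.8  -0.12  1.9  -0.    1.36 -1.59] gap 0.0224
shift mm [234.5 330.4  -2.8] turn [-0.01  0.35  0.  ]
t 11.82 pos [ 0.4219 -0.3256  0.178 ] toolz [ 0.0031 -0.0033 -1.    ] ytool yaw 45.4 q [-0.8  -0.12  1.9  -0.    1.36 -1.59] gap 0.0224
shift mm [234.  330.4  -3.1] turn [-0.01  0.26  0.  ]
```

View pics/w10.png

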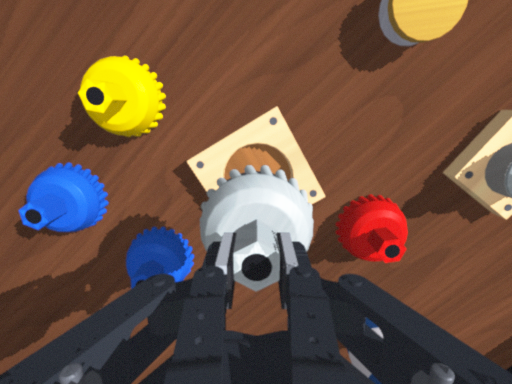

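Call:
{"fn": "carry_out", "kwargs": {"plan": [[[0.02,0.03,0],[0,0,0],255],[[0.05,0.07,0],[0,0,0],255],[[0.08,0.113,0],[0,0,0],255],[[0.11,0.156,0],[0,0,0],255],[[0.14,0.199,0],[0,0,0],255]]}}

```text
time: 12.45
eef_pos: [0.4594, -0.0826, 0.1722]
eef_rot: [0.379, 0.925, -0.0, -0.002]
wrist_force: [1.5, 0.7, -3.5]
finger_gap: 0.0226
```

Call:
{"fn": "carry_out", "kwargs": {"plan": [[[0.03,0.04,0],[0,0,0],255],[[0.06,0.083,0],[0,0,0],255],[[0.085,0.118,0],[0,0,0],255],[[0.094,0.131,0],[0,0,0],255],[[0.094,0.131,0],[0,0,0],255]]}}

```text
time: 13.08
eef_pos: [0.4848, 0.075, 0.1733]
eef_rot: [0.378, 0.926, -0.001, -0.002]
wrist_force: [0.1, 0.7, -3.9]
finger_gap: 0.0221
```

Run:
```python
from h import *
to(0.487,0.0745,.07)
d=viewer.capture("wrist");d=viewer.capture("wrist");
d=shot("wrist","w11")
to(0.487,0.0745,.07)
P=np.array([[.487-.065,.0745-.065,.02],[.487-.065,.0745+.065,.02],[.487+.065,.0745+.065,.02],[.487+.065,.0745-.065,.02]]);print(w2px(d,P).round(1))
```

```text
t 13.07 pos [0.4848 0.075  0.1733] toolz [-3.6e-03 -6.0e-04 -1.0e+00] ytool yaw 45.5 q [ 0.   -0.22  1.99 -0.    1.37 -0.79] gap 0.0221
shift mm [ -2.2   1.5 103.3] turn [-0.17 -0.12 -0.  ]
t 13.22 pos [0.4854 0.0736 0.1744] toolz [-1.4e-03 -6.0e-04 -1.0e+00] ytool yaw 45.4 q [-0.   -0.22  1.99 -0.    1.37 -0.79] gap 0.022
shift mm [ -0.5   1.9 104.4] turn [-0.08 -0.03 -0.  ]
[[168.8 183.4]
 [258.6  89.1]
 [346.8 184.6]
 [257.1 262.7]]
```

View pics/w11.png

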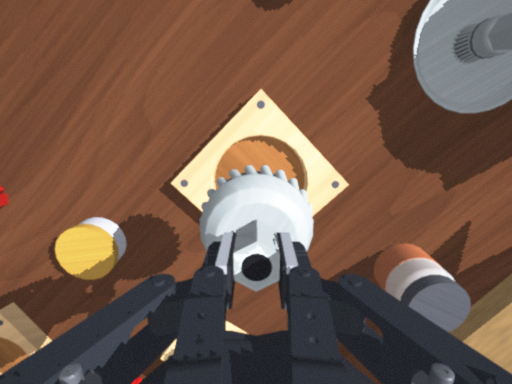

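Call:
{"fn": "carry_out", "kwargs": {"plan": [[[0,0.003,0.03],[0,0,0],255],[[0,0.003,0.065],[0,0,0],255],[[0,0.003,0.09],[0,0,0],255],[[0,0.003,0.098],[0,0,0],255],[[0,0.003,0.098],[0,0,0],255]]}}

```text
time: 13.85
eef_pos: [0.488, 0.0761, 0.0773]
eef_rot: [0.38, 0.925, -0.0, -0.0]
wrist_force: [-0.6, 0.2, -2.5]
finger_gap: 0.0228
```

Run:
```python
from h import *
d=viewer.capture("wrist");d=viewer.capture("wrist");
d=shot("wrist","w12")
to(0.488,0.0755,.066)
```

```text
t 14.0 pos [0.4892 0.0766 0.0789] toolz [ 0.0028 -0.     -1.    ] ytool yaw 45.4 q [ 0.   -0.09  2.05 -0.    1.18 -0.79] gap 0.0224
shift mm [ 0.1 -1.6 12.9] turn [ 0.11  0.12 -0.  ]
```

View pics/w12.png

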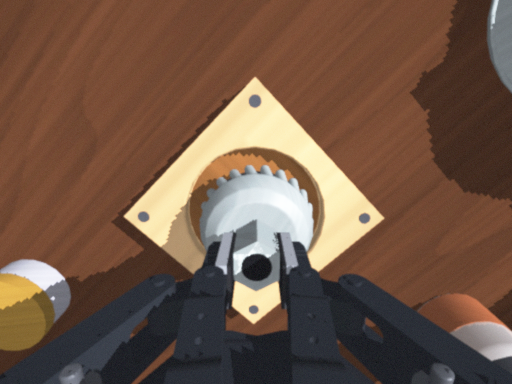

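Call:
{"fn": "carry_out", "kwargs": {"plan": [[[0,-0.001,0.007],[0,0,0],255],[[0,-0.001,0.011],[0,0,0],255],[[0,-0.001,0.013],[0,0,0],255],[[0,-0.001,0.013],[0,0,0],255]]}}

```text
time: 14.5
eef_pos: [0.4873, 0.0761, 0.0663]
eef_rot: [0.379, 0.925, -0.001, -0.001]
wrist_force: [-8.5, -1.4, 11.3]
finger_gap: 0.0225
```

Run:
```python
from h import *
d=viewer.capture("wrist")
d=shot("side","s13",(170,130,300,230),6)
to(0.488,0.0755,.066); print(sensors.sense()["wrist_force"])
```

```text
t 14.6 pos [0.4873 0.0761 0.0662] toolz [-1.7e-03 -4.0e-04 -1.0e+00] ytool yaw 45.5 q [ 0.   -0.07  2.06 -0.    1.16 -0.79] gap 0.0223
shift mm [-0.9  0.1  0.2] turn [-0.08 -0.05 -0.  ]
[-8.7119271  -0.22806401 10.29930848]
```

View pics/s13.png

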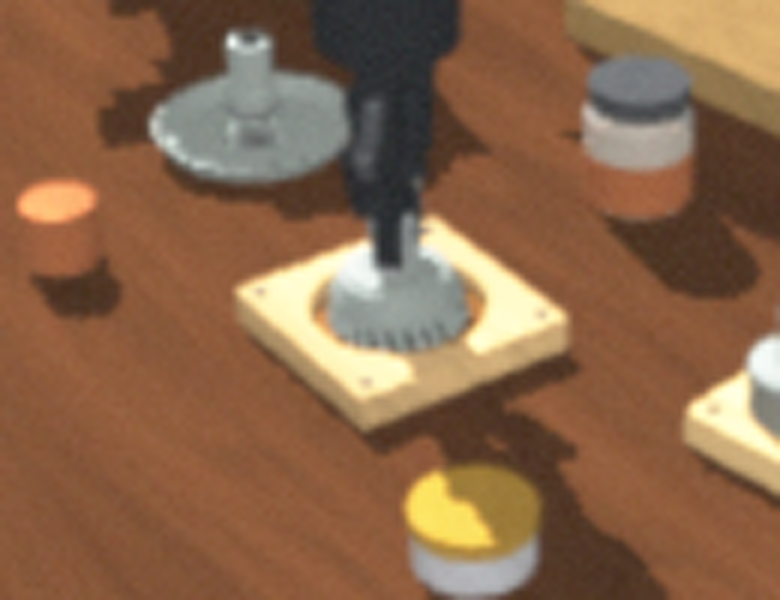

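Call:
{"fn": "carry_out", "kwargs": {"plan": [[[0,0,0],[0,0,0],150],[[0,0,0],[0,0,0],80],[[0,0,0],[0,0,0],0],[[0,0,-0.02],[0,0,0],0],[[0,0,-0.07],[0,0,0],0]]}}

```text
time: 15.22
eef_pos: [0.4849, 0.076, 0.1319]
eef_rot: [0.379, 0.925, -0.001, -0.003]
wrist_force: [0.4, 0.4, 0.1]
finger_gap: 0.0852
```

Run:
```python
from h import *
d=viewer.capture("wrist")
d=shot("wrist","w14")
to(0.597,-.1295,.19)
P=np.array([px2w(d,255.5,220,.072)]);print(P)
```

```text
t 15.32 pos [0.4912 0.0761 0.1404] toolz [ 1.110e-02  1.000e-04 -9.999e-01] ytool yaw 45.4 q [ 0.   -0.17  2.01  0.    1.29 -0.79] gap 0.0853
shift mm [-220.   -71.9  -48.4] turn [ 0.45  0.45 -0.  ]
[[0.49531671 0.07189309 0.072     ]]
```

View pics/w14.png

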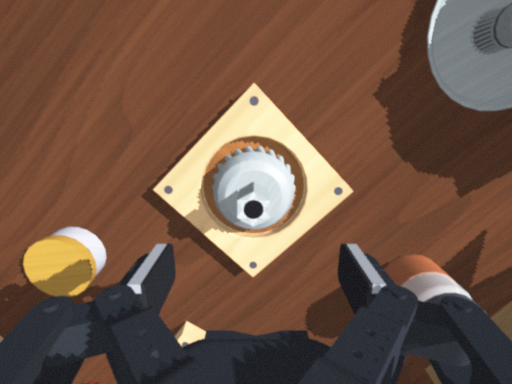

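Call:
{"fn": "carry_out", "kwargs": {"plan": [[[-0.03,-0.01,-0.03],[0,0,0],0],[[-0.085,-0.028,-0.055],[0,0,0],0],[[-0.14,-0.046,-0.06],[0,0,0],0],[[-0.19,-0.062,-0.06],[0,0,0],0],[[-0.22,-0.072,-0.06],[0,0,0],0]]}}

```text
time: 15.95
eef_pos: [0.5943, -0.132, 0.1938]
eef_rot: [0.38, 0.925, -0.0, 0.0]
wrist_force: [-0.6, 0.1, 0.3]
finger_gap: 0.0858
```

Call:
{"fn": "carry_out", "kwargs": {"plan": [[[0,0,0],[0,0,0],0],[[0,0,0],[0,0,0],0],[[0,0,0],[0,0,0],0]]}}

```text
time: 16.32
eef_pos: [0.5931, -0.1285, 0.194]
eef_rot: [0.379, 0.926, 0.0, -0.0]
wrist_force: [0.1, -0.0, 0.3]
finger_gap: 0.0854
```

Run:
```python
from h import *
to(0.597,-.1295,.19)
d=shot("wrist","w15")
to(0.597,-.1295,.19)
for n in "stone_wheel_mid holder_narrow".split():
    print(n,[(np.round(r["centre"],4).tolist(),round(r["score"],2)) for r in nets.landmark_of(n,"wrist")][:4])
```

```text
t 16.32 pos [ 0.5931 -0.1285  0.194 ] toolz [-4.e-04  3.e-04 -1.e+00] ytool yaw 45.5 q [-0.34  0.05  1.71  0.    1.38 -1.13] gap 0.0854
shift mm [-3.5  2.   4. ] turn [-0.   -0.03 -0.  ]
t 16.38 pos [ 0.5932 -0.1285  0.1942] toolz [-2.e-04  2.e-04 -1.e+00] ytool yaw 45.5 q [-0.34  0.05  1.71  0.    1.38 -1.13] gap 0.0856
shift mm [-3.4  2.   4.2] turn [ 0.   -0.02  0.  ]
stone_wheel_mid [([0.598, -0.1307, 0.0462], 0.68)]
holder_narrow []
```

View pics/w15.png

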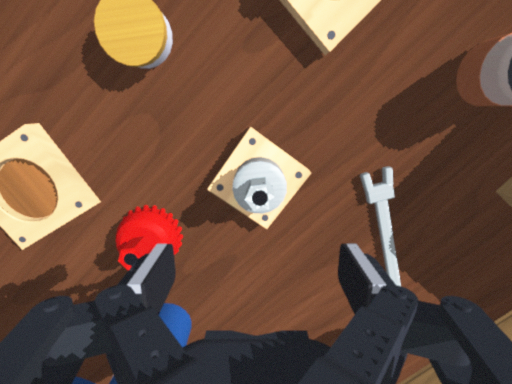

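Run:
```python
from h import *
d=shot("wrist","w16",(205,130,305,230),8)
P=np.array([px2w(d,u,v,0.02) for u,v in [(252,127),(311,174),(266,228),(208,188)]]); print(P.round(4),P.mean(0).round(4),np.linalg.norm(P-np.roll(P,1,0),axis=1))
```

```text
[[ 0.5513 -0.0929  0.02  ]
 [ 0.6323 -0.0822  0.02  ]
 [ 0.644  -0.162   0.02  ]
 [ 0.5639 -0.1744  0.02  ]] [ 0.5979 -0.1279  0.02  ] [0.08244914 0.08164736 0.0806307  0.08102652]
```

View pics/w16.png

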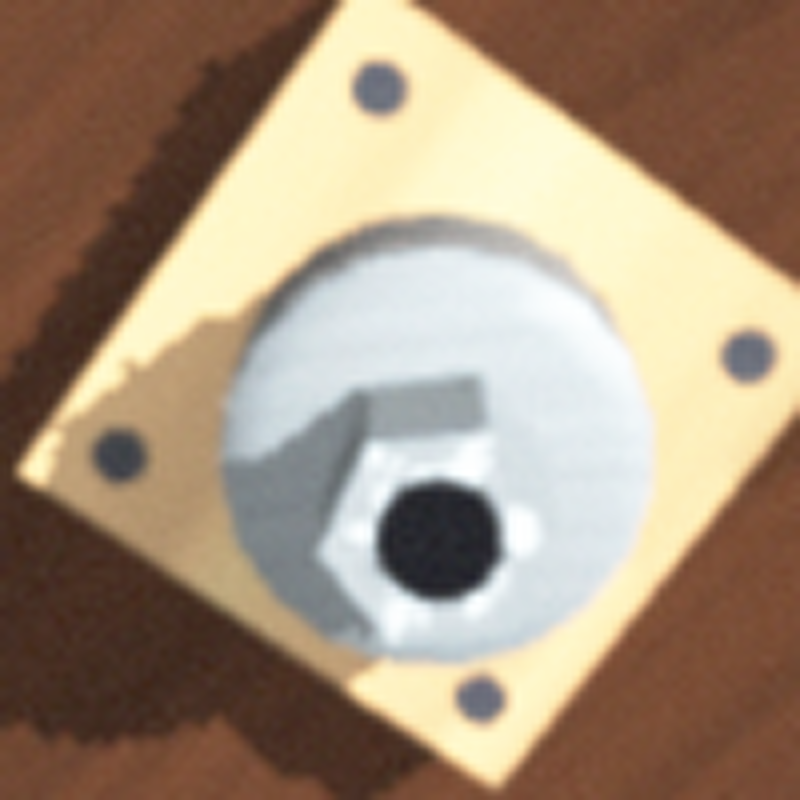

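Run:
```python
from h import *
d=viewer.capture("wrist")
hexfit(d,[(370,437),(495,430),(318,550),(382,647),(508,643),(560,530)],(205,130),8,0.078)
print(px2w(d,205+439.5/8-.5,130+540.5/8-.5,.078))
to(.598,-.1305,.071,45.5)
```

```text
hex centre [ 0.598  -0.1287] radii mm [14.4 14.4 13.8 14.4 14.7 13.8] corner angles [ 168.  110. -130.  -71.  -12.   51.] flat normals at [np.float64(-100.8), np.float64(-40.8), np.float64(19.2), np.float64(79.2)]
[ 0.59793709 -0.12859729  0.078     ]
t 16.57 pos [ 0.5934 -0.129   0.1944] toolz [ 2.e-04 -1.e-04 -1.e+00] ytool yaw 45.5 q [-0.34  0.05  1.71  0.    1.38 -1.13] gap 0.0851
shift mm [ -4.3   2.1 123.4] turn [ 0.01  0.01 -0.01]
```

Run:
```python
from h import *
to(.598,-.129,.071,19.2)
```

```text
t 16.57 pos [ 0.5934 -0.129   0.1944] toolz [ 2.e-04 -1.e-04 -1.e+00] ytool yaw 45.5 q [-0.34  0.05  1.71  0.    1.38 -1.13] gap 0.0851
shift mm [ -3.2   3.2 123.4] turn [1.000e-02 1.000e-02 2.629e+01]
```

Call:
{"fn": "carry_out", "kwargs": {"plan": [[[-0.003,0.003,0.035],[0,0,10],0],[[-0.003,0.003,0.075],[0,0,20],0],[[-0.003,0.003,0.105],[0,0,26.3],0],[[-0.003,0.003,0.123],[0,0,26.3],0],[[-0.003,0.003,0.123],[0,0,26.3],0]]}}

```text
time: 17.2
eef_pos: [0.5968, -0.1291, 0.07]
eef_rot: [0.579, 0.815, -0.0, -0.001]
wrist_force: [0.7, 0.6, 0.9]
finger_gap: 0.0852
```

Run:
```python
from h import *
d=viewer.capture("top")
shot("wrist","w17")
to(.598,-.129,.071,19.2)
```

```text
t 17.3 pos [ 0.5986 -0.1298  0.0726] toolz [ 1.9e-03 -7.0e-04 -1.0e+00] ytool yaw 19.2 q [-0.33  0.19  1.77 -0.    1.18 -0.67] gap 0.0855
shift mm [ 1.  -0.3  1.6] turn [0.09 0.07 0.  ]
```

View pics/w17.png

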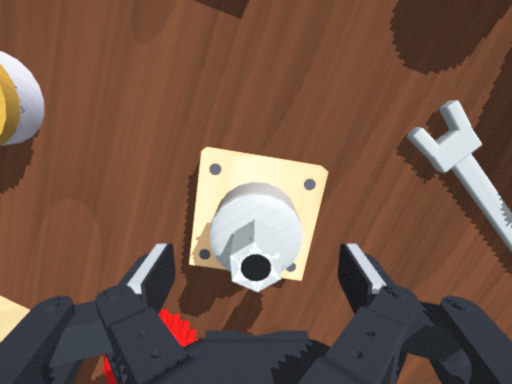

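Call:
{"fn": "carry_out", "kwargs": {"plan": [[[0,0,0],[0,0,0],255],[[0,0,0],[0,0,0],255],[[0,0,0],[0,0,0],255],[[0,0,0],[0,0,0],255],[[0,0,0],[0,0,0],255]]}}

```text
time: 17.92
eef_pos: [0.5982, -0.1297, 0.0721]
eef_rot: [0.58, 0.815, 0.0, 0.0]
wrist_force: [-0.9, 0.8, 4.1]
finger_gap: 0.0222
```

Run:
```python
from h import *
to(.598,-.129,.071,19.2)
```

```text
t 17.93 pos [ 0.5982 -0.1297  0.0721] toolz [ 9.e-04 -4.e-04 -1.e+00] ytool yaw 19.1 q [-0.34  0.19  1.77 -0.    1.18 -0.67] gap 0.0222
shift mm [0.7 0.1 1.1] turn [ 0.04  0.04 -0.05]
```

Call:
{"fn": "carry_out", "kwargs": {"plan": [[[0,0,0],[0,0,0],255],[[0,0,-0.01],[0,0,0],255],[[0,0,-0.04],[0,0,0],255],[[0,0,-0.09],[0,0,0],255],[[0,0,-0.1],[0,0,0],255]]}}

```text
time: 18.55
eef_pos: [0.5996, -0.1301, 0.1751]
eef_rot: [0.58, 0.815, 0.001, 0.003]
wrist_force: [-0.2, -0.8, -3.7]
finger_gap: 0.0222
```

Run:
```python
from h import *
d=viewer.capture("top")
d=shot("wrist","w18")
to(0.421,-0.324,.17)
for n in "holder_narrow".split():
    print(n,[(np.round(r["centre"],4).tolist(),round(r["score"],2)) for r in nets.landmark_of(n,"wrist")][:4])
```

```text
t 18.65 pos [ 0.5981 -0.1296  0.172 ] toolz [ 1.6e-03 -6.0e-04 -1.0e+00] ytool yaw 19.1 q [-0.33  0.08  1.72  0.    1.35 -0.67] gap 0.0225
shift mm [-125.5 -231.     1.8] turn [ 0.08  0.06 -0.  ]
holder_narrow [([0.596, -0.1272, -0.0018], 0.93)]
```

View pics/w18.png

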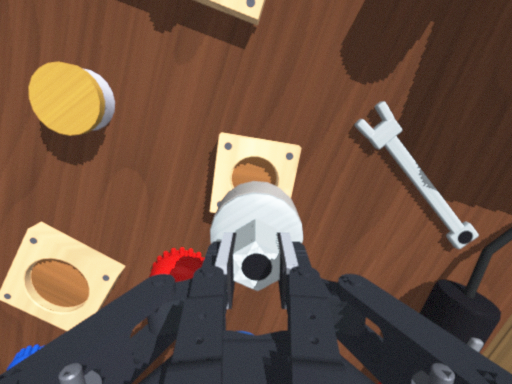

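Call:
{"fn": "carry_out", "kwargs": {"plan": [[[-0.02,-0.036,0],[0,0,0],255],[[-0.045,-0.083,0],[0,0,0],255],[[-0.07,-0.13,0],[0,0,0],255],[[-0.1,-0.184,0],[0,0,0],255],[[-0.12,-0.221,0],[0,0,0],255]]}}

```text
time: 19.32
eef_pos: [0.4253, -0.3157, 0.1679]
eef_rot: [0.58, 0.814, 0.0, -0.003]
wrist_force: [1.0, -0.5, -3.4]
finger_gap: 0.0225
```

Call:
{"fn": "carry_out", "kwargs": {"plan": [[[-0.006,-0.01,0],[0,0,0],255],[[-0.006,-0.01,0],[0,0,0],255],[[-0.006,-0.01,0],[0,0,0],255]]}}

```text
time: 19.7
eef_pos: [0.4212, -0.3232, 0.1703]
eef_rot: [0.579, 0.815, 0.0, -0.001]
wrist_force: [0.1, -0.0, -3.7]
finger_gap: 0.0221
```

Run:
```python
from h import *
d=viewer.capture("top");d=viewer.capture("top")
d=shot("wrist","w19")
to(0.4205,-0.324,.062)
a=np.radians(-14.2);c=np.array([.4205,-.324])
P=np.array([[*(c+.053*np.array([[np.cos(a),-np.sin(a)],[np.sin(a),np.cos(a)]])@np.array(s)),.02] for s in [(1,1),(1,-1),(-1,-1),(-1,1)]]);print(w2px(d,P).round(1))
for n in "holder_middle".split():
    print(n,[(np.round(r["centre"],4).tolist(),round(r["score"],2)) for r in nets.landmark_of(n,"wrist")][:4])
```

```text
t 19.85 pos [ 0.4215 -0.3234  0.171 ] toolz [-2.e-04  5.e-04 -1.e+00] ytool yaw 19.2 q [-0.79 -0.11  1.91  0.    1.35 -1.13] gap 0.0225
shift mm [ -0.3  -1.2 109. ] turn [-0.   -0.03 -0.  ]
[[327.5 170.1]
 [268.3 249.1]
 [183.7 198.6]
 [238.3 109.5]]
holder_middle [([0.4154, -0.3248, -0.0003], 0.89), ([0.596, -0.1274, 0.0021], 0.31)]
```

View pics/w19.png

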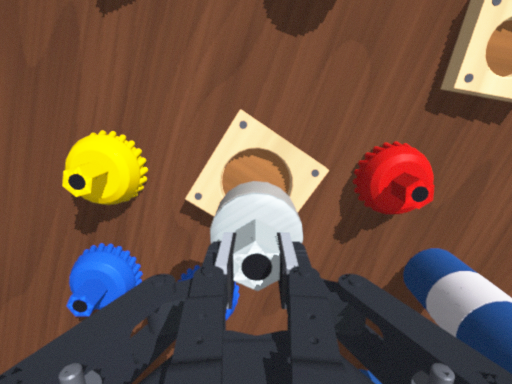

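Call:
{"fn": "carry_out", "kwargs": {"plan": [[[0,0,0.03],[0,0,0],255],[[0,0,0.065],[0,0,0],255],[[0,0,0.09],[0,0,0],255],[[0,0,0.097],[0,0,0],255],[[0,0,0.097],[0,0,0],255]]}}

```text
time: 20.52
eef_pos: [0.4212, -0.3242, 0.0745]
eef_rot: [0.579, 0.815, 0.0, 0.0]
wrist_force: [-0.0, -0.2, -2.0]
finger_gap: 0.0223
```

Run:
```python
from h import *
d=viewer.capture("wrist");d=viewer.capture("wrist");
d=shot("wrist","w20")
to(0.4215,-0.3236,.062)
```

```text
t 20.68 pos [ 0.4218 -0.3252  0.076 ] toolz [ 0.0021 -0.0021 -1.    ] ytool yaw 19.2 q [-0.8   0.01  1.97  0.    1.17 -1.13] gap 0.0221
shift mm [ 1.6  0.2 14. ] turn [ 0.07  0.15 -0.  ]
```

View pics/w20.png

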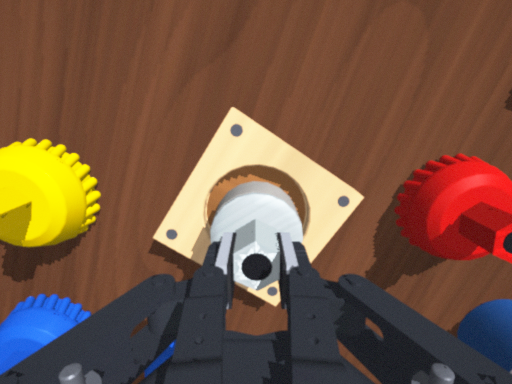

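Call:
{"fn": "carry_out", "kwargs": {"plan": [[[0.001,0,0.007],[0,0,0],255],[[0.001,0,0.011],[0,0,0],255],[[0.001,0,0.0135],[0,0,0],255],[[0.001,0,0.0135],[0,0,0],255]]}}

```text
time: 21.18
eef_pos: [0.4204, -0.3233, 0.0621]
eef_rot: [0.58, 0.815, 0.0, -0.001]
wrist_force: [-4.5, 3.9, 7.5]
finger_gap: 0.0225
```

Run:
```python
from h import *
d=viewer.capture("wrist")
d=shot("side","s21",(240,210,370,310),6)
to(0.4215,-0.3236,.062); print(sensors.sense()["wrist_force"])
```

```text
t 21.27 pos [ 0.4204 -0.3233  0.0621] toolz [-1.2e-03  9.0e-04 -1.0e+00] ytool yaw 19.1 q [-0.8   0.02  1.97 -0.    1.15 -1.13] gap 0.0225
shift mm [-0.6  0.9  0.1] turn [-0.05 -0.07 -0.  ]
[-3.74259749  4.10347433  6.88266412]
```

View pics/s21.png

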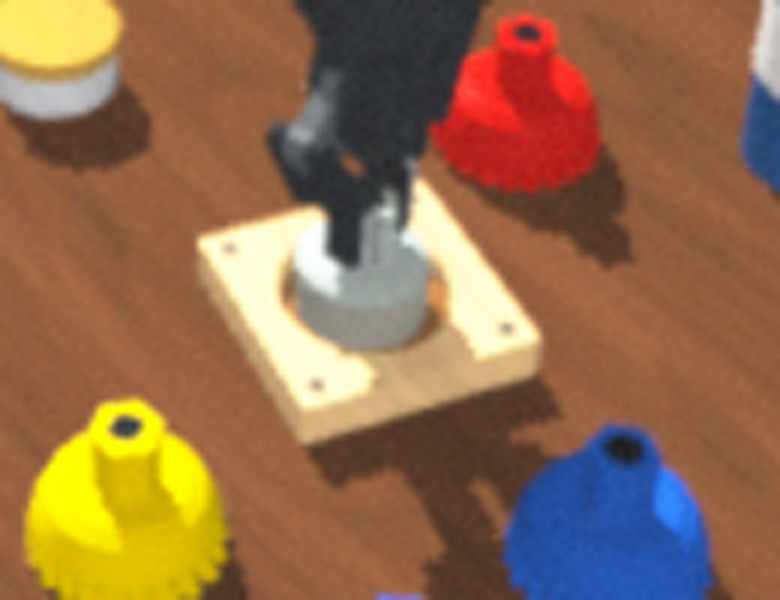

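Stone wheel is inside the pocket, on the floor (contact force 7 N). Release and rise.

Call:
{"fn": "carry_out", "kwargs": {"plan": [[[0,0,0],[0,0,0],150],[[0,0,0],[0,0,0],80],[[0,0,0],[0,0,0],0],[[0,0,-0.02],[0,0,0],0],[[0,0,-0.06],[0,0,0],0]]}}

```text
time: 21.9
eef_pos: [0.4193, -0.3222, 0.1192]
eef_rot: [0.58, 0.815, 0.0, -0.002]
wrist_force: [1.0, -0.8, -0.5]
finger_gap: 0.0853
```

Call:
{"fn": "carry_out", "kwargs": {"plan": [[[0,0,-0.03],[0,0,0],0],[[0,0,-0.06],[0,0,0],0],[[0,0,-0.07],[0,0,0],0],[[0,0,-0.07],[0,0,0],0]]}}

```text
time: 22.4
eef_pos: [0.4207, -0.3236, 0.1909]
eef_rot: [0.58, 0.815, -0.0, 0.0]
wrist_force: [-0.3, 0.3, 0.1]
finger_gap: 0.0853
```

Run:
```python
from h import *
d=viewer.capture("wrist")
d=shot("wrist","w22")
to(.533,.311,.20)
for n in "stone_wheel_mid holder_middle".split():
    print(n,[(np.round(r["centre"],4).tolist(),round(r["score"],2)) for r in nets.landmark_of(n,"wrist")][:4])
```

```text
t 22.5 pos [ 0.42   -0.3228  0.1892] toolz [-0.0017  0.0018 -1.    ] ytool yaw 19.1 q [-0.8  -0.13  1.89  0.    1.38 -1.13] gap 0.0856
shift mm [561.8 314.6  -9.9] turn [-0.06 -0.13 -0.  ]
stone_wheel_mid [([0.4214, -0.3237, 0.0365], 0.56)]
holder_middle []
```

View pics/w22.png

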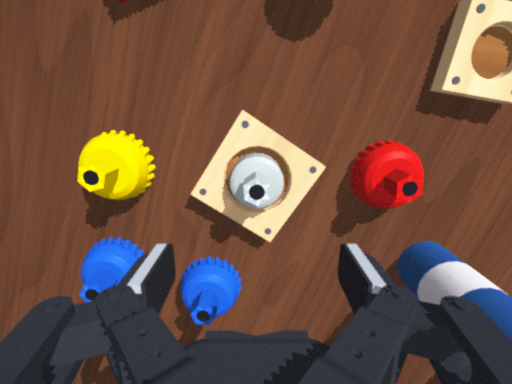

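Call:
{"fn": "carry_out", "kwargs": {"plan": [[[0.03,0.017,0],[0,0,0],0],[[0.08,0.045,-0.005],[0,0,0],0],[[0.132,0.074,-0.01],[0,0,0],0],[[0.184,0.103,-0.01],[0,0,0],0],[[0.236,0.132,-0.01],[0,0,0],0]]}}

```text
time: 23.22
eef_pos: [0.4674, -0.0552, 0.1999]
eef_rot: [0.58, 0.815, -0.0, -0.0]
wrist_force: [-0.1, 0.7, 0.6]
finger_gap: 0.0853
```

Call:
{"fn": "carry_out", "kwargs": {"plan": [[[0.052,0.029,0],[0,0,0],0],[[0.104,0.058,0],[0,0,0],0],[[0.156,0.087,0],[0,0,0],0],[[0.208,0.117,0],[0,0,0],0],[[0.26,0.146,0],[0,0,0],0]]}}

```text
time: 23.85
eef_pos: [0.5201, 0.2383, 0.1996]
eef_rot: [0.58, 0.815, -0.001, -0.0]
wrist_force: [0.8, -0.5, 0.4]
finger_gap: 0.0854
```

Run:
```python
from h import *
to(.533,.311,.20,18.6)
```

```text
t 23.85 pos [0.5201 0.2383 0.1996] toolz [-1.4e-03 -7.0e-04 -1.0e+00] ytool yaw 19.2 q [ 0.3  -0.04  1.79 -0.    1.39 -0.03] gap 0.0854
shift mm [64.5 36.1 -0.5] turn [-0.09  0.01  0.56]
```

Call:
{"fn": "carry_out", "kwargs": {"plan": [[[0.04,0.023,0],[0,0,0.5],0],[[0.06,0.034,0],[0,0,0.5],0],[[0.06,0.034,0],[0,0,0.5],0],[[0.06,0.034,0],[0,0,0.5],0],[[0.06,0.034,0],[0,0,0.5],0]]}}

```text
time: 24.48
eef_pos: [0.533, 0.3028, 0.2008]
eef_rot: [0.584, 0.812, -0.0, 0.0]
wrist_force: [0.5, -0.1, 0.5]
finger_gap: 0.0856
```

Run:
```python
from h import *
d=viewer.capture("wrist")
d=shot("wrist","w23",(205,130,305,230),8)
to(.533,.311,.20,18.6)
for n in "end_brush_mid dish".split():
    print(n,[(np.round(r["centre"],4).tolist(),round(r["score"],2)) for r in nets.landmark_of(n,"wrist")][:4])
```

```text
t 24.57 pos [0.5331 0.3031 0.201 ] toolz [ 2.e-04 -1.e-04 -1.e+00] ytool yaw 18.6 q [ 0.4   0.06  1.69 -0.    1.4   0.07] gap 0.0857
shift mm [7.5 2.5 1. ] turn [ 0.01  0.01 -0.04]
end_brush_mid [([0.5313, 0.31, 0.0358], 0.88)]
dish [([0.5341, 0.3142, -0.0003], 0.71)]
```

View pics/w23.png

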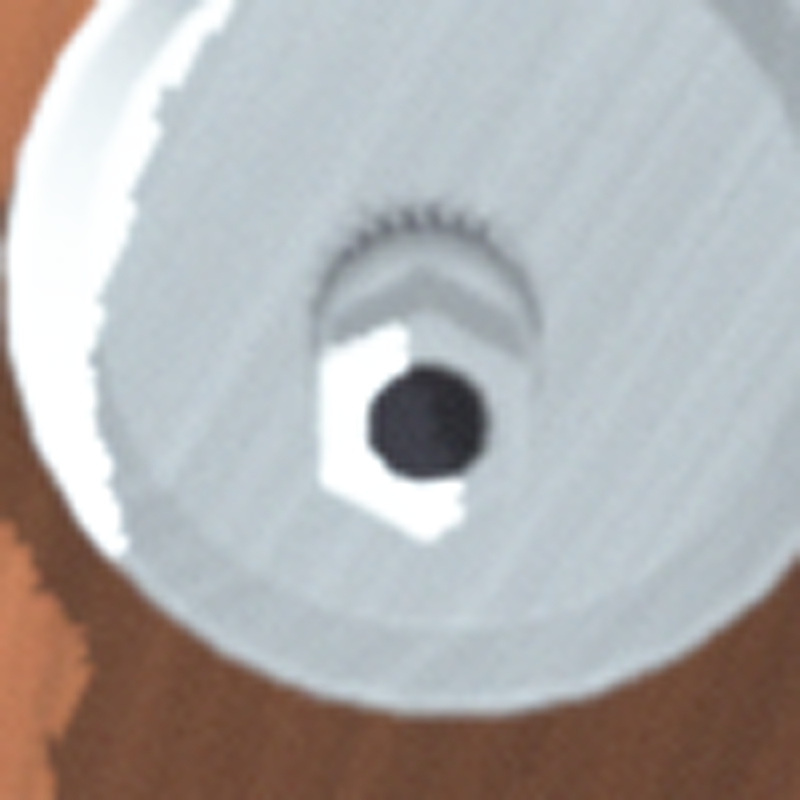

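Run:
```python
from h import *
d=viewer.capture("wrist")
print(px2w(d,205+428.5/8-.5,130+422.5/8-.5,.071))
to(.5333,.3103,.064,18.6)
```

```text
[0.53298187 0.31133379 0.071     ]
t 24.73 pos [0.533  0.3037 0.201 ] toolz [ 3.e-04  1.e-04 -1.e+00] ytool yaw 18.6 q [ 0.4   0.06  1.69 -0.    1.4   0.07] gap 0.0854
shift mm [  6.2   2.3 137. ] turn [0.02 0.   0.  ]
```

Call:
{"fn": "carry_out", "kwargs": {"plan": [[[0.007,0.0022,0.04],[0,0,0],0],[[0.007,0.0022,0.085],[0,0,0],0],[[0.007,0.0022,0.12],[0,0,0],0],[[0.007,0.0022,0.136],[0,0,0],0],[[0.007,0.0022,0.136],[0,0,0],0]]}}

```text
time: 25.35
eef_pos: [0.5323, 0.3112, 0.064]
eef_rot: [0.583, 0.812, -0.001, -0.001]
wrist_force: [0.1, 0.4, 0.6]
finger_gap: 0.0857
```

Call:
{"fn": "carry_out", "kwargs": {"plan": [[[0,0,0],[0,0,0],255],[[0,0,0],[0,0,0],255],[[0,0,0],[0,0,0],255],[[0,0,0],[0,0,0],255],[[0,0,0],[0,0,0],255]], "newtons": 50}}

```text
time: 25.98
eef_pos: [0.5333, 0.3118, 0.0658]
eef_rot: [0.583, 0.812, 0.001, 0.0]
wrist_force: [-0.5, -1.2, 4.4]
finger_gap: 0.0228
```

Run:
```python
from h import *
to(.5333,.3103,.064,18.6)
shot("wrist","w24")
to(.5333,.3103,.064,18.6)
```

```text
t 25.98 pos [0.5333 0.3118 0.0658] toolz [ 1.1e-03  5.0e-04 -1.0e+00] ytool yaw 18.6 q [ 0.41  0.21  1.76 -0.    1.17  0.08] gap 0.0228
shift mm [-1.4 -0.4  1.8] turn [ 0.07 -0.01  0.04]
t 26.02 pos [0.5333 0.3118 0.0658] toolz [ 1.2e-03  5.0e-04 -1.0e+00] ytool yaw 18.6 q [0.41 0.21 1.76 0.   1.17 0.08] gap 0.0229
shift mm [-1.4 -0.5  1.8] turn [ 0.07 -0.01  0.04]
```

View pics/w24.png

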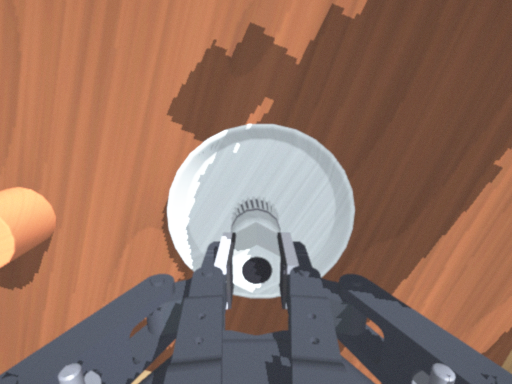

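Call:
{"fn": "carry_out", "kwargs": {"plan": [[[0,0,-0.01],[0,0,0],255],[[0,0,-0.04],[0,0,0],255],[[0,0,-0.09],[0,0,0],255],[[0,0,-0.11],[0,0,0],255],[[0,0,-0.11],[0,0,0],255]]}}

```text
time: 26.65
eef_pos: [0.5336, 0.3118, 0.1763]
eef_rot: [0.583, 0.812, 0.001, 0.001]
wrist_force: [0.6, 0.1, -2.0]
finger_gap: 0.023
```

Run:
```python
from h import *
to(.597,-.128,.175)
```

```text
t 26.65 pos [0.5336 0.3118 0.1763] toolz [ 0.0029  0.0013 -1.    ] ytool yaw 18.6 q [ 0.41  0.09  1.7  -0.    1.35  0.08] gap 0.023
shift mm [-437.   -80.5    0.9] turn [ 0.18 -0.01  0.  ]
```

Call:
{"fn": "carry_out", "kwargs": {"plan": [[[-0.03,-0.006,0],[0,0,0],255],[[-0.08,-0.015,0],[0,0,0],255],[[-0.13,-0.024,0],[0,0,0],255],[[-0.18,-0.033,0],[0,0,0],255],[[-0.23,-0.042,0],[0,0,0],255]]}}

```text
time: 27.28
eef_pos: [0.5649, 0.0785, 0.1715]
eef_rot: [0.583, 0.812, -0.001, -0.002]
wrist_force: [0.6, -0.3, -1.4]
finger_gap: 0.0232
```

Call:
{"fn": "carry_out", "kwargs": {"plan": [[[-0.05,-0.01,0],[0,0,0],255],[[-0.1,-0.019,0],[0,0,0],255],[[-0.15,-0.028,0],[0,0,0],255],[[-0.19,-0.035,0],[0,0,0],255],[[-0.2,-0.037,0],[0,0,0],255]]}}

```text
time: 27.9
eef_pos: [0.594, -0.123, 0.1716]
eef_rot: [0.584, 0.811, -0.001, -0.002]
wrist_force: [0.4, 0.2, -1.1]
finger_gap: 0.0225
```

Run:
```python
from h import *
viewer.capture("wrist");viewer.capture("wrist")
to(.597,-.128,.175)
```

```text
t 28.0 pos [ 0.5943 -0.1215  0.1723] toolz [-0.0037  0.0016 -1.    ] ytool yaw 18.6 q [-0.32  0.07  1.73  0.    1.35 -0.65] gap 0.0231
shift mm [-7.   0.5 -2.7] turn [-0.17 -0.15 -0.  ]
```

Call:
{"fn": "carry_out", "kwargs": {"plan": [[[-0.005,0.001,0.02],[0,0,0],255],[[-0.005,0.001,0.05],[0,0,0],255],[[-0.005,0.001,0.07],[0,0,0],255],[[-0.005,0.001,0.07],[0,0,0],255],[[-0.005,0.001,0.07],[0,0,0],255]]}}

```text
time: 28.62
eef_pos: [0.5985, -0.1254, 0.1054]
eef_rot: [0.583, 0.812, 0.0, 0.001]
wrist_force: [0.3, -0.3, -1.4]
finger_gap: 0.023
```

Run:
```python
from h import *
viewer.capture("wrist");viewer.capture("wrist")
d=shot("wrist","w26")
to(.597,-.128,.073)
c=np.array([.597,-.128]);a=np.radians(8.3)
P=np.array([[*(c+.041*np.array([[np.cos(a),-np.sin(a)],[np.sin(a),np.cos(a)]])@np.array(s)),.02] for s in [(1,1),(1,-1),(-1,-1),(-1,1)]]);print(w2px(d,P).round(1))
for n in "holder_narrow end_brush_mid".split():
    print(n,[(np.round(r["centre"],4).tolist(),round(r["score"],2)) for r in nets.landmark_of(n,"wrist")][:4])
```

```text
t 28.77 pos [ 0.5989 -0.1258  0.1064] toolz [ 2.6e-03 -8.0e-04 -1.0e+00] ytool yaw 18.7 q [-0.33  0.15  1.76  0.    1.23 -0.65] gap 0.023
shift mm [-1.4 -2.6 33.4] turn [ 0.12  0.09 -0.  ]
[[313.8 166.3]
 [290.9 259.4]
 [195.2 244. ]
 [207.8 147.2]]
holder_narrow [([0.5974, -0.1274, -0.0008], 0.64)]
end_brush_mid [([0.5999, -0.1286, 0.0778], 0.9)]
```

View pics/w26.png

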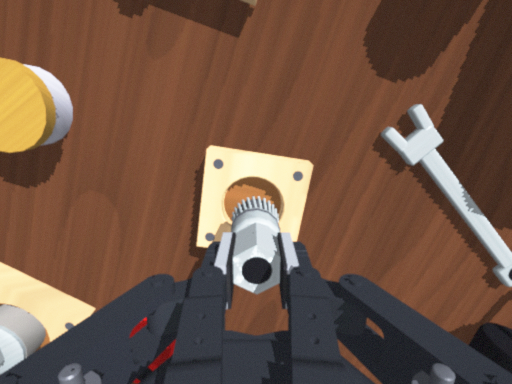

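Call:
{"fn": "carry_out", "kwargs": {"plan": [[[-0.001,-0.002,0.01],[0,0,0],255],[[-0.001,-0.002,0.018],[0,0,0],255],[[-0.001,-0.002,0.02],[0,0,0],255],[[-0.001,-0.002,0.02],[0,0,0],255]]}}

```text
time: 29.38
eef_pos: [0.5961, -0.1271, 0.0843]
eef_rot: [0.583, 0.812, -0.0, -0.0]
wrist_force: [-0.4, -0.8, -1.5]
finger_gap: 0.0231
```

Run:
```python
from h import *
viewer.capture("wrist");viewer.capture("side")
d=shot("wrist","w27",(170,130,330,290),4)
to(.597,-.1275,.073)
d=shot("side","s27",(265,150,365,230),6)
to(.597,-.1275,.073)
```

```text
t 29.52 pos [ 0.5966 -0.1272  0.0851] toolz [ 5.e-04 -2.e-04 -1.e+00] ytool yaw 18.6 q [-0.33  0.17  1.77 -0.    1.2  -0.66] gap 0.0228
shift mm [-0.4  0.3 12.1] turn [ 0.02  0.02 -0.  ]
t 29.57 pos [ 0.5966 -0.1272  0.0852] toolz [ 6.e-04 -2.e-04 -1.e+00] ytool yaw 18.6 q [-0.33  0.17  1.77  0.    1.2  -0.66] gap 0.0233
shift mm [-0.4  0.3 12.2] turn [ 0.03  0.02 -0.  ]
```

View pics/w27.png

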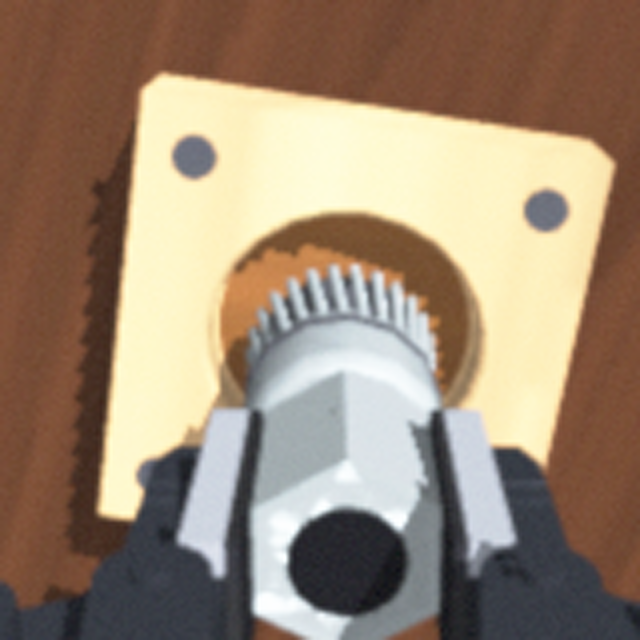

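View pics/s27.png

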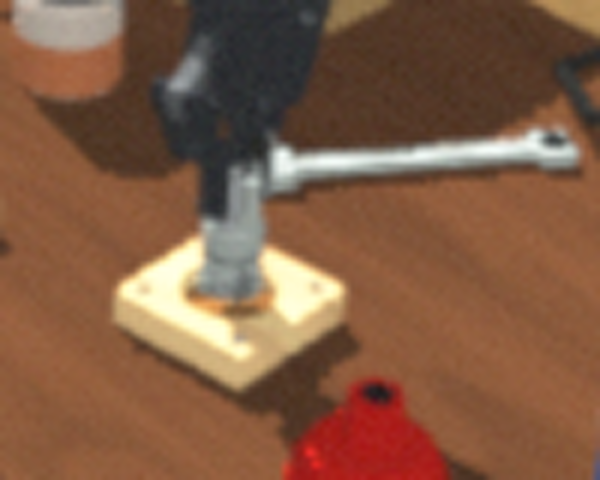

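Aligned laterally: brush centred at column 345 of the crop, pocket 213–480. Lower.

Call:
{"fn": "carry_out", "kwargs": {"plan": [[[0,0,0.006],[0,0,0],255],[[0,0,0.01],[0,0,0],255],[[0,0,0.0125],[0,0,0],255],[[0,0,0.0125],[0,0,0],255]]}}

```text
time: 30.08
eef_pos: [0.5963, -0.1273, 0.0728]
eef_rot: [0.583, 0.812, -0.0, -0.0]
wrist_force: [-2.2, 0.7, 3.4]
finger_gap: 0.0232
```

Run:
```python
from h import *
viewer.capture("wrist")
d=shot("wrist","w28",(170,130,330,290),4)
to(.597,-.1275,.073); print(sensors.sense()["wrist_force"])
```

```text
t 30.18 pos [ 0.5963 -0.1273  0.0729] toolz [-6.e-04 -1.e-04 -1.e+00] ytool yaw 18.6 q [-0.33  0.18  1.78 -0.    1.18 -0.66] gap 0.0231
shift mm [-0.4  0.6 -0.1] turn [-0.04 -0.   -0.  ]
[-2.69290837  0.54408518  5.1756586 ]
```

View pics/w28.png

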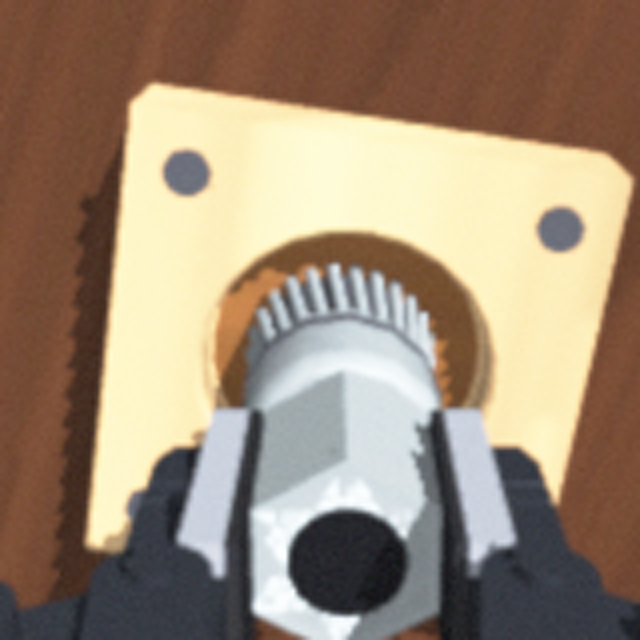

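Contact at the expected floor height (TCP 0.073). Release and rise.

Call:
{"fn": "carry_out", "kwargs": {"plan": [[[0,0,0],[0,0,0],150],[[0,0,0],[0,0,0],80],[[0,0,0],[0,0,0],0],[[0,0,-0.02],[0,0,0],0],[[0,0,-0.06],[0,0,0],0]]}}

```text
time: 30.8
eef_pos: [0.5952, -0.1268, 0.132]
eef_rot: [0.583, 0.812, -0.0, -0.002]
wrist_force: [0.4, 0.6, 0.9]
finger_gap: 0.0857
```

Call:
{"fn": "carry_out", "kwargs": {"plan": [[[0,0,-0.04],[0,0,0],0],[[0.03,0,-0.09],[0,0,0],0],[[0.06,0,-0.12],[0,0,0],0],[[0.06,0,-0.12],[0,0,0],0],[[0.06,0,-0.12],[0,0,0],0]]}}

```text
time: 31.42
eef_pos: [0.577, -0.0706, 0.2523]
eef_rot: [0.583, 0.812, -0.0, 0.0]
wrist_force: [-0.3, -0.1, -0.8]
finger_gap: 0.0855
```

Run:
```python
from h import *
viewer.capture("wrist");viewer.capture("wrist");viewer.capture("wrist")
to(.597,-.1275,.073)
shot("wrist","w30"); shot("side","s30",(140,120,420,330),2.8); shot("top","t30")
for c in ["side","top","wrist"]:
    for n in "cup_brush_mid stone_wheel_mid end_brush_mid holder_wide holder_middle holder_narrow paste_tin rivet_jar spray_can".split():
        print(c,n,[(np.round(r["centre"],3).tolist(),round(r["score"],2)) for r in nets.landmark_of(n,c)][:(6 if "cup" in n else 2)])
```

```text
t 31.57 pos [ 0.5766 -0.0709  0.2505] toolz [-2.9e-03  6.0e-04 -1.0e+00] ytool yaw 18.6 q [-0.25 -0.05  1.71 -0.    1.48 -0.57] gap 0.0852
shift mm [-60.5   1.8 177.4] turn [-0.15 -0.08 -0.  ]
side cup_brush_mid [([0.272, -0.361, 0.031], 0.92), ([0.485, 0.077, 0.042], 0.89), ([0.554, -0.27, 0.03], 0.69), ([0.41, -0.48, 0.028], 0.67), ([0.296, -0.49, 0.032], 0.59)]
side stone_wheel_mid [([0.417, -0.324, 0.036], 0.88), ([0.537, 0.315, 0.004], 0.6)]
side end_brush_mid [([0.594, -0.128, 0.043], 0.69)]
side holder_wide [([0.483, 0.075, 0.002], 0.91)]
side holder_middle [([0.417, -0.324, -0.002], 0.67)]
side holder_narrow [([0.599, -0.129, -0.002], 0.72)]
side paste_tin [([0.406, -0.112, 0.003], 0.72)]
side rivet_jar [([0.685, 0.119, -0.004], 0.76)]
side spray_can [([0.659, -0.366, 0.002], 0.58)]
top cup_brush_mid [([0.412, -0.475, 0.031], 0.91), ([0.489, 0.076, 0.041], 0.83), ([0.269, -0.364, 0.031], 0.72), ([0.555, -0.274, 0.031], 0.67), ([0.294, -0.486, 0.028], 0.64)]
top stone_wheel_mid [([0.421, -0.325, 0.039], 0.66)]
top end_brush_mid [([0.594, -0.13, 0.046], 0.42)]
top holder_wide [
[... 158 characters left out ...]
.108, -0.002], 0.73), ([0.596, -0.128, 0.046], 0.53)]
top rivet_jar [([0.686, 0.125, 0.005], 0.64)]
top spray_can [([0.654, -0.36, 0.001], 0.77)]
wrist cup_brush_mid [([0.41, -0.479, 0.031], 0.74), ([0.558, -0.27, 0.029], 0.71), ([0.49, 0.075, 0.042], 0.55)]
wrist stone_wheel_mid [([0.419, -0.324, 0.037], 0.78), ([0.657, -0.364, 0.003], 0.63)]
wrist end_brush_mid [([0.593, -0.127, 0.046], 0.71)]
wrist holder_wide [([0.595, -0.127, 0.001], 0.47)]
wrist holder_middle [([0.418, -0.325, -0.0], 0.58)]
wrist holder_narrow [([0.596, -0.129, 0.001], 0.82)]
wrist paste_tin [([0.41, -0.107, -0.001], 0.74)]
wrist rivet_jar [([0.684, 0.116, 0.004], 0.92)]
wrist spray_can [([0.658, -0.365, 0.004], 0.62)]
```

View pics/w30.png

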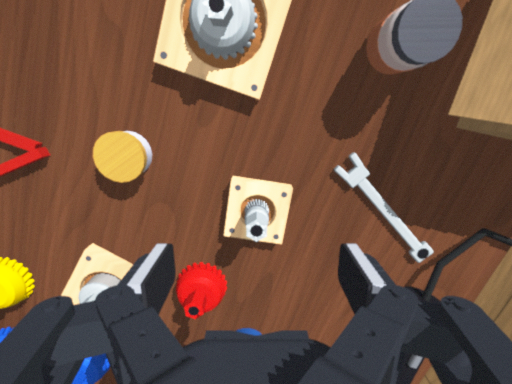

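View pics/s30.png

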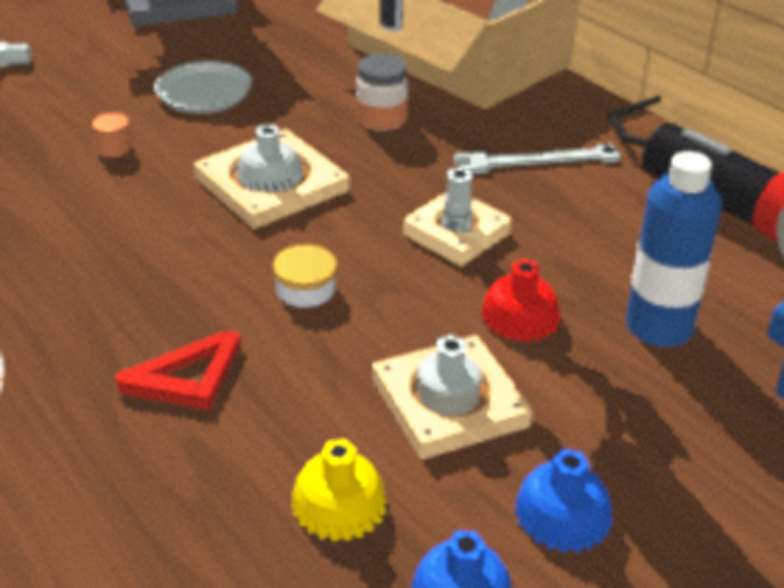

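All three are seated, within about 4 mm of their pocket centres and at the right heights, and the bystanders have not moved.

```bash
python3 -c "
from workcell import arm
print(arm.finish_job())"
```

```text
the job is handed in; nothing more can be done
None
```

I swapped all three attachments into their own pockets and handed the job in at about 32 s of the 109 s allowed. The slim end brush waited in the steel dish. The cup brush then went to the wide holder, the stone wheel to the middle one, and the end brush from the dish to the narrow one.

- **Placement:** The last readings from the three cameras put each attachment within about 5 mm of its pocket's centre, against 13 mm allowed.
- **Seating:** The measured centre heights were about 42, 37 and 45 mm for the cup brush, stone wheel and end brush, so all stand on the pocket floors. The limits are 45, 43 and 48 mm. Each was pressed lightly onto the floor (3–11 N) at the expected height before release, and the pictures show all three upright.
- **Bystanders:** The paste tin, rivet jar and spray can read within about 6 mm of their starting positions, which is near the measuring error. The coloured look-alikes were left alone.
- **Robot:** The gripper is open and clear of everything, with the fingertips over 15 cm above the tops of the attachments.
- **Disagreements:** The cameras differed by up to about 5 mm on some points. The wrist camera once mistook the narrow holder for the wide one, and I ignored that reading. No other check failed. `arm.finish_job()` gives no verdict, so the result itself is not confirmed.

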